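# Check the electrodes in the purged titration cell

## Robot

A 7-joint arm with a two-finger parallel gripper is mounted at the origin on the work surface. World frame = base frame: x ahead of the robot, y to its left, z up, the work surface at z = 0. Lengths are in m, angles in rad, forces in N, time in s.
With the tool pointing down it reaches from about 0.375 to 0.925 m from the base axis. Payload 3.1 kg.
Tool frame: the origin (TCP) lies at the very end of the fingers, on their centre line; the grasp point (between the pads) lies 19 mm behind it (bot.grasp_offset is the distance from the TCP to the grasp point, in m); x points along the fingers, y is the direction in which the jaws open and shut, and the axes are right-handed (so a half turn about x gives the same grasp; the last joint's range is limited). The gripper opens to 85 mm and grips with 20 to 120 N. Pads are 22 mm wide; open, the fingers measure 114 mm over their backs; the gripper's body (76 mm by 85 mm) begins 54 mm behind the grasp point. The pads swing forward as they close: fully open they stand 13 mm farther back than shut.
Start: joints at [-1.218, 0.383, 0.044, 1.598, -0.018, 1.161, -0.05], TCP at [0.283, 0.585, 0.231] pointing down, gripper open.
Joint ranges: [-2.61, 2.61], [-0.41, 2.15], [-1.48, 1.57], [0, 2.5], [-1.57, 4.71], [0.05, 1.97], [-2.85, 2.85]. Speed limits (rad/s): [2.79, 2.79, 3.14, 3.14, 3.14, 3.14, 3.14].

## Interface

Orientations are given as a unit quaternion [x, y, z, w].
In Python, from station import bot gives the robot as it stands. The module is installed in compiled form; this text tells all that it offers.
- The arm moves only by the shell command python3 -m creep 'ROWS' [OPENING] [FORCE]. ROWS is a JSON object of lists of equal length, an entry for each row: "dp": the shift along the tool's x, y, z in mm, a list of three; "dr": the turn, a rotation vector about the tool's x, y, z in rad, a list of three. A call has exactly 10 rows; each row is the pose to reach, as a shift and turn from the pose commanded when the call began, along the tool's axes at that moment; what a row does not reach only later rows make up. A row lasts 1/12 s, in which the tool goes at most 41.7 mm and 7.16 degrees, less where a joint would pass 70% of its speed; a pose out of reach is approached as far as the arm can. A call with a gripper value outside its range is refused whole. OPENING is the opening in per cent of the stroke, from 0 (shut) to 100 (fully open), set as the call begins (- or left out, the last holds). The fingers move at their own pace and stop on an object; FORCE is the grip in N (left out, the last holds). Time passes only in rows, so rows that repeat a pose let the fingers close, or fill a call up. It gives the time, the measured TCP pose, the force and the opening at its end, in the units of the state.
- bot.get_obs(): the state, without advancing time (a new reading comes with each control period).
- bot.read_camera(name): name is "scene" or "top" or "wrist"; returns (picture, depth): 384x512x3 uint8, red, green, blue; 384x512 float32, m along the optical axis (not along the pixel's ray), 0 where there is no reading.
- bot.camera_info(name): a dict with "intrinsics" (3x3 intrinsics, pixels), "T" (4x4, takes a point from camera to world coordinates). Camera axes: x right, y down, z forward; pixel columns grow to the right and rows downward; lengths in m; the calibration is good to about 2 mm. A picture is of the moment at which its call begins: read the wrist's pose just before it. camera_info takes no time and is no camera call; for the wrist camera it gives the pose at the moment of the call.
- bot.hand_in(): hands the job in, once; it reports no verdict.
Trained networks look in the newest picture that a camera, given by its name, has taken for a name from the list of things; names that differ only in an ending like _2 or _b are one class to them, and where a whole thing is asked for, a point or a joint stands for the part that bears it (a point fixed in the world has none). Each returns a list of dicts, best first, with "p" (0 to 1); they miss things now and then, are a little off and sometimes report something else, mostly with a low value. They report only what shows in the picture. A call takes as long as a camera call. They do not tell look-alikes from the thing itself.
- bot.search_frame(camera, query): "extent" ([left, top, width, height] as shares, 0 to 1, of the picture: columns of its width, rows of its height, round what is visible of it).
- bot.spot_point(camera, query): "location" ([row, column] as shares, 0 to 1, of the picture: columns of its width, rows of its height: a listed point, or the origin of a listed thing).
The state is a dict: "t": time; "qpos": joint angles; "joint_vel": joint speeds; "tau": joint torques, N m; "position": TCP position; "eef_rot": TCP orientation; "contact_force": force on the tool from outside, world axes, zero at the start; "ft_torque": the same for the moment, N m; "finger_gap": finger opening in m.
Only numpy, scipy, OpenCV 4.12 (cv2) and the standard library are available. Lean on these libraries where they do the work, as an engineer would, in place of code of your own. Each camera call takes 0.05 s, during which the arm holds its last target. There are 200 camera calls.

## Task

Screw the purge elbow clockwise into the lid until it tightens, stopping with its barb on its white line, and press START. Then check the electrodes in the stand one at a time, beginning at the lug end: set each in the taper port with its cable outlet about an eighth of a turn off the port's white line, push it down firmly while twisting until the outlet is on the line and the joint grips, let go and leave it at least three seconds to be read, then drive the forked wedge under its collar until the joint breaks free and the electrode lifts, take the wedge away and hang the electrode back in its own place. Finish with the wedge lying on its mat, and leave the bottle, the beaker and the jar alone.

Things in the scene. Friction and masses are not known exactly. Their poses are not given: they have to be found in the camera images.
- amber: bystander: amber glass bottle, 62 mm across and 135 mm high, origin under it
- beaker: bystander: small glass beaker, 56 mm across and 70 mm high, origin under it
- jar: bystander: white jar, 52 mm across and 60 mm high, origin under it
- cell: titration stand, fixed, its place and turn vary: white stirrer base 190 x 170 x 42 mm, clear vessel 110 mm across, black round lid 150 mm across with its top 139 mm above the bench. Origin at the bench under the middle of the lid; x is the way the white lines on the lid point (away from the robot), y to its left. A 12 mm steel rod stands at x = +90 mm, up to 205 mm above the bench
- port (a point): centre of the rim of the lid's taper port, a cream ring 45 mm across, rim 155 mm above the bench, at y = +33 mm of the cell; bore 25 mm at the rim, narrowing 1 in 10, open below. Axes as the cell's. A collar's underside stands about 12 mm over the rim when set in loosely; 15 N with a 45 degree twist takes it home to 9 to 10 mm, where it holds fast. A white line runs from it along +x
- elbow (a joint): angle of the purge-gas elbow (rad), a grey screw-in elbow already started in its thread; it grows as the elbow is screwed in, clockwise seen from above, and is 3.14 when the barb points along its white line (the cell's +x); it starts between 0.65 and 1.6. It sinks 3 mm a turn, turns easily at first, then ever harder (0.17 N m at 1.9, 0.32 N m at 3.14), and stays where it is left
- elbow_grip (a point): middle of the elbow's square body (22 x 22 mm across, 26 mm high, nothing above it) on the turning axis, about 168 mm above the bench; x points along the barb, a 9 mm thick pipe that reaches 40 mm from the axis at 4 mm below this point; the flat sides to grip face +y and -y
- keypad: flat white keypad of the titrator, 110 x 100 x 30 mm, fixed but placed differently each time; origin at the bench under its middle; a black display on its far half, one round START key on its near half
- start (a joint): travel of the START key (m): 0 out, 0.006 fully down, springs back; fully down takes 5 N, and it counts as pressed beyond 0.004
- start_top (a point): centre of the top of the START key (grey, 24 mm across, about 52 mm above the bench)
- place1 (a point): middle of the opening next to the raised grey lug of the white electrode stand, at the top of its plate (80 x 262 mm, 98 mm above the bench; three 32 mm square openings 75 mm apart in a row along y, the lug at the +y end; the stand is fixed but its place and turn vary). Axes as the stand's
- place2 (a point): middle of the middle opening, at the top of the plate; axes as the stand's
- place3 (a point): middle of the opening farthest from the lug, at the top of the plate; axes as the stand's
- mat: dark flat mat 210 x 120 mm (1 mm thick) on which the wedge belongs; origin at its middle
- wedge: cream plastic forked wedge, 150 mm long, 49 wide, 120 g, flat below; origin on its underside at mid-length and mid-width. Prongs along +x, from x +10 (18.8 mm thick) to x +75 mm (5 mm thick, sloping above), 29 mm free between them; behind them a 12 mm thick body back to x -75 mm with an upright grip tab on it: x -68 to -12 mm, 14 mm thick (y), top 44 mm above the underside
- electrode1: electrode of place 1 (may be absent), upright, 120 g, 124 mm high, origin at its lower tip. An 11 mm glass rod (z 0 to 36 mm), a ground taper (z 36 to 66, 22.2 mm wide below, 25.2 above), a 22 mm neck, a white collar 46 mm wide (z 78 to 84) by which it hangs, and a black square head 24 x 24 mm (z 84 to 124), gripped on its flat +y and -y sides
- electrode1_collar (a point): centre of the underside of its collar, 78 mm above the tip; level with the plate's top when it hangs in the stand, about 12 mm over the rim when set in the port loosely, 9 to 10 mm when home
- electrode1_outlet (a point): end of its cable outlet, a 9 mm stub that sticks out of the head along the electrode's +x, 34 mm from its axis, 20 mm above the collar's underside
- electrode2: electrode of place 2 (may be absent), upright, 120 g, 124 mm high, origin at its lower tip. An 11 mm glass rod (z 0 to 36 mm), a ground taper (z 36 to 66, 22.2 mm wide below, 25.2 above), a 22 mm neck, a white collar 46 mm wide (z 78 to 84) by which it hangs, and a black square head 24 x 24 mm (z 84 to 124), gripped on its flat +y and -y sides
- electrode2_collar (a point): centre of the underside of its collar, 78 mm above the tip; level with the plate's top when it hangs in the stand, about 12 mm over the rim when set in the port loosely, 9 to 10 mm when home
- electrode2_outlet (a point): end of its cable outlet, a 9 mm stub that sticks out of the head along the electrode's +x, 34 mm from its axis, 20 mm above the collar's underside
- electrode3: electrode of place 3 (may be absent), upright, 120 g, 124 mm high, origin at its lower tip. An 11 mm glass rod (z 0 to 36 mm), a ground taper (z 36 to 66, 22.2 mm wide below, 25.2 above), a 22 mm neck, a white collar 46 mm wide (z 78 to 84) by which it hangs, and a black square head 24 x 24 mm (z 84 to 124), gripped on its flat +y and -y sides
- electrode3_collar (a point): centre of the underside of its collar, 78 mm above the tip; level with the plate's top when it hangs in the stand, about 12 mm over the rim when set in the port loosely, 9 to 10 mm when home
- electrode3_outlet (a point): end of its cable outlet, a 9 mm stub that sticks out of the head along the electrode's +x, 34 mm from its axis, 20 mm above the collar's underside
Things that resemble listed ones, but are neither listed nor needed, are in the scene too. What is shaped like the wedge but green is not meant.

How it is judged:
By the outcome, as a careful person would: the job done as asked, in the order asked, and still so for the second after the job is handed in, with the robot touching nothing.
Of electrode1, electrode2, electrode3 only 1 to 2 are there at a start; the rules pass over those that are not, and their reading is None.
At some moment in a run one of wedge may be knocked a few centimetres aside while the robot is not near it.
It also fails if it takes over 210 s, if anything falls off the work surface, if the arm or the gripper's body presses on something with over 40 N, if the wrist force passes 120 N, or if a joint passes its speed limit or range.

## Working session

There is one attempt and no reset: what is moved stays moved. The work goes in short steps, Python scripts to look and compute and a shell command to move; the robot and the scene stay as the last step left them, time stands still between calls to the robot, and variables do not carry over. Pictures are saved under pics/ and viewed, about 12 in all and at most 16, crops included, and the job is handed in when it is done.

```bash
mkdir -p pics; cat > h.py <<'E'
import numpy as np, cv2, json
from station import bot
from scipy.spatial.transform import Rotation as R
def cam(n):
    i=bot.camera_info(n); p,d=bot.read_camera(n); return p,d,np.array(i["intrinsics"]),np.array(i["T"])
def ray(K,T,u,v):
    r=T[:3,:3]@np.linalg.solve(K,[u,v,1.]); return T[:3,3],r
def atz(K,T,u,v,z):
    o,r=ray(K,T,u,v); return o+r*(z-o[2])/r[2]
def cloud(d,K,T):
    v,u=np.mgrid[:384,:512]; P=np.stack([(u-K[0,2])/K[0,0]*d,(v-K[1,2])/K[1,1]*d,d],-1)
    return P@T[:3,:3].T+T[:3,3]
def spot(c,q,K,T,z,n=2):
    out=[]
    for r in bot.spot_point(c,q)[:n]:
        v,u=r["location"][0]*384,r["location"][1]*512
        out.append((round(r["p"],2),round(u),round(v),atz(K,T,u,v,z).round(4).tolist()))
    print(c,q,out)
def obs():
    o=bot.get_obs(); print("t",round(o["t"],2),"pos",np.round(o["position"],4),"R",R.from_quat(o["eef_rot"]).as_matrix().round(3).tolist(),"q",np.round(o["qpos"],3),"F",np.round(o["contact_force"],1),"M",np.round(o["ft_torque"],2),"gap",round(o["finger_gap"],4)); return o
def save(n,p,s=1,box=None):
    if box: p=p[box[1]:box[3],box[0]:box[2]]
    cv2.imwrite("pics/"+n+".png",cv2.resize(p[:,:,::-1],None,fx=s,fy=s,interpolation=cv2.INTER_CUBIC))
E
python3 - <<'E'
from h import *
obs()
Z=dict(cell=.139,port=.155,elbow_grip=.168,start_top=.052,place1=.098,place2=.098,place3=.098,wedge=.0,mat=.001,electrode1_collar=.098,electrode2_collar=.098,electrode3_collar=.098,electrode1_outlet=.118)
p,d,K,T=cam("top"); save("top",p,1.5); print(T.round(3).tolist(),K.tolist())
for q,z in Z.items(): spot("top",q,K,T,z,3)
p,d,K,T=cam("scene"); save("scene",p,1.5); print(T.round(3).tolist())
E
```

```text
t 0.0 pos [0.2828 0.5842 0.2299] R [[-0.001, 0.436, 0.9], [-0.002, 0.9, -0.436], [-1.0, -0.003, 0.0]] q [-1.218  0.384  0.044  1.6   -0.018  1.161 -0.05 ] F [-0.3 -0.7  0.3] M [-0.01  0.03 -0.02] gap 0.0857
[[-0.018, -0.995, 0.102, 0.353], [-1.0, 0.02, 0.017, -0.012], [-0.019, -0.102, -0.995, 1.49], [0.0, 0.0, 0.0, 1.0]] [[425.0093176528099, 0.0, 251.7641798935184], [0.0, 425.0093176528099, 196.20804717012572], [0.0, 0.0, 1.0]]
top cell [(0.59, 246, 161, [0.6053, 0.0286, 0.139]), (0.29, 321, 149, [0.6412, -0.216, 0.139])]
top port [(0.6, 231, 145, [0.6558, 0.0733, 0.155]), (0.42, 317, 199, [0.4772, -0.1939, 0.155])]
top elbow_grip [(0.59, 164, 163, [0.5994, 0.2864, 0.168]), (0.32, 158, 204, [0.4707, 0.3042, 0.168])]
top start_top []
top place1 [(0.96, 156, 202, [0.4814, 0.3276, 0.098]), (0.86, 178, 199, [0.4916, 0.2557, 0.098]), (0.73, 134, 206, [0.4703, 0.4019, 0.098])]
top place2 [(0.96, 156, 202, [0.4814, 0.3276, 0.098]), (0.86, 178, 199, [0.4916, 0.2557, 0.098]), (0.73, 134, 206, [0.4703, 0.4019, 0.098])]
top place3 [(0.96, 156, 202, [0.4814, 0.3276, 0.098]), (0.86, 178, 199, [0.4916, 0.2557, 0.098]), (0.73, 134, 206, [0.4703, 0.4019, 0.098])]
top wedge [(0.92, 370, 248, [0.3181, -0.3911, 0.0]), (0.77, 313, 201, [0.486, -0.1998, 0.0])]
top mat [(0.73, 314, 201, [0.4858, -0.2054, 0.001])]
top electrode1_collar [(0.69, 133, 206, [0.4714, 0.4065, 0.098])]
top electrode2_collar [(0.69, 157, 203, [0.4797, 0.3244, 0.098])]
top electrode3_collar []
top electrode1_outlet [(0.73, 137, 198, [0.4965, 0.3847, 0.118]), (0.63, 136, 210, [0.4577, 0.3886, 0.118])]
[[0.083, 0.838, -0.539, 1.07], [0.996, -0.077, 0.033, -0.049], [-0.014, -0.54, -0.842, 1.042], [0.0, 0.0, 0.0, 1.0]]
```

View pics/top.png

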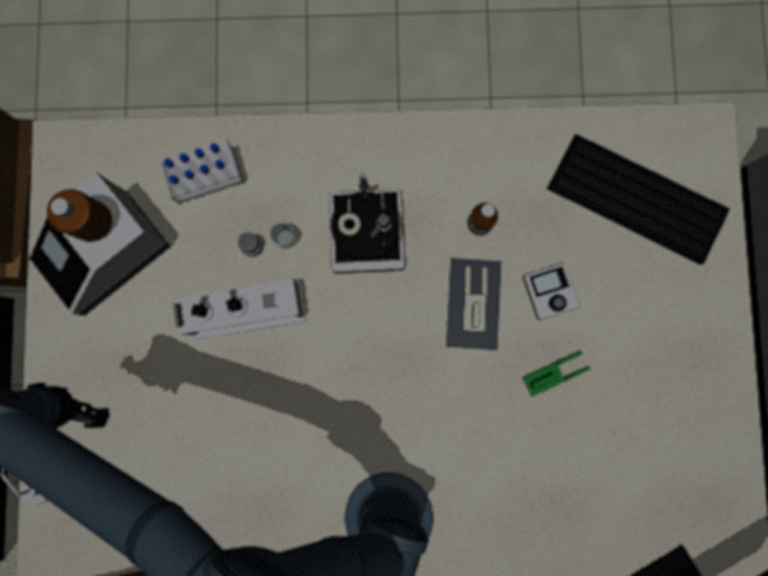

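View pics/scene.png

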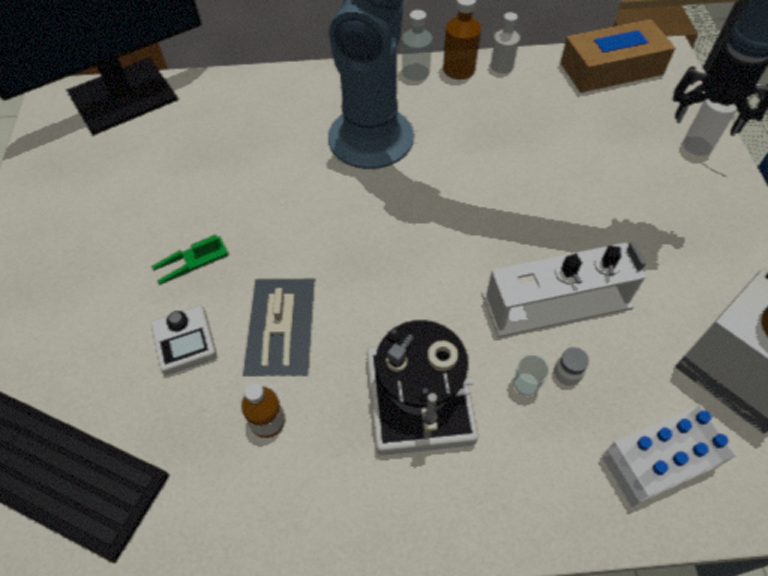

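```bash
cat >> h.py <<'E'
def go(x,y,z,yaw,o=None):
    o=o or bot.get_obs(); Rc=R.from_quat(o["eef_rot"]); c,s=np.cos(yaw),np.sin(yaw)
    Rt=R.from_matrix(np.array([[0,-s,c],[0,c,s],[-1,0,0]]))
    print("dp",(Rc.inv().apply(np.array([x,y,z])-o["position"])*1000).round(1).tolist(),"dr",(Rc.inv()*Rt).as_rotvec().round(3).tolist())
E
python3 - <<'E'
from h import *
o=bot.get_obs(); i=bot.camera_info("wrist"); T=np.array(i["T"]); Rc=R.from_quat(o["eef_rot"]).as_matrix()
print("cam in tool:",(Rc.T@(T[:3,3]-o["position"])).round(4),(Rc.T@T[:3,:3]).round(3).tolist(),i["intrinsics"])
p,d,K,T=cam("top"); P=cloud(d,K,T)
# lid top, by height
m=(abs(P[...,2]-.139)<.006)&(abs(P[...,0]-.62)<.12)&(abs(P[...,1]-.03)<.12); print("lid",m.sum(),np.median(P[m],0), P[m].min(0),P[m].max(0))
m=(abs(P[...,2]-.098)<.005)&(abs(P[...,0]-.48)<.1)&(P[...,1]>.15)&(P[...,1]<.5)
(c,s,a)=cv2.minAreaRect(P[m][:,:2].astype(np.float32)); print("stand",m.sum(),c,s,a)
spot("top","electrode1_outlet",K,T,.118,4)
p,d,K,T=cam("scene")
for q,z in dict(cell=.139,port=.155,elbow_grip=.168,start_top=.052,place1=.098,wedge=.0,mat=.001,electrode1_collar=.098,electrode1_outlet=.118).items(): spot("scene",q,K,T,z,3)
go(.53,.05,.33,0)
E
```

```text
cam in tool: [-1.434e-01 -1.000e-04 -6.500e-02] [[0.001, -0.259, 0.966], [1.0, -0.0, -0.001], [0.0, 0.966, 0.259]] [[316.33956063   0.         263.15273734]
 [  0.         316.33956063 192.0952794 ]
 [  0.           0.           1.        ]]
lid 1304 [0.6419232  0.03960278 0.14023783] [ 0.567784   -0.03451251  0.13300125] [0.73942063 0.11185318 0.14498525]
stand 1342 (0.47579899430274963, 0.3243209421634674) (0.08083851635456085, 0.2629323899745941) 8.08371639251709
top electrode1_outlet [(0.46, 138, 195, [0.5047, 0.3839, 0.118]), (0.2, 315, 199, [0.4795, -0.1935, 0.118])]
scene cell [(0.55, 278, 261, [0.696, 0.0254, 0.139])]
scene port [(0.56, 295, 234, [0.639, 0.0698, 0.155])]
scene elbow_grip [(0.54, 264, 235, [0.64, -0.0016, 0.168]), (0.45, 189, 218, [0.5809, -0.1782, 0.168])]
scene start_top [(0.41, 119, 212, [0.4786, -0.3863, 0.052])]
scene place1 [(0.88, 351, 187, [0.4851, 0.248, 0.098]), (0.79, 378, 182, [0.4763, 0.3245, 0.098]), (0.66, 406, 177, [0.4675, 0.4023, 0.098])]
scene wedge [(0.9, 187, 218, [0.4849, -0.2064, 0.0]), (0.81, 125, 176, [0.3218, -0.3958, 0.0])]
scene mat [(0.82, 190, 216, [0.4784, -0.198, 0.001])]
scene electrode1_collar [(0.53, 402, 174, [0.4564, 0.3944, 0.098])]
scene electrode1_outlet [(0.7, 406, 181, [0.492, 0.3915, 0.118])]
dp [-98.7, -374.1, 455.3] dr [-0.451, -0.0, 0.0]
```

```bash

python3 -m creep '{"dp":[[-30,-20,20],[-50,-40,60],[-80,-70,100],[-99,-100,140],[-99,-130,180],[-99,-160,220],[-99,-190,260],[-99,-210,300],[-99,-235,340],[-99,-260,370]],"dr":[[-0.1,0,0],[-0.2,0,0],[-0.3,0,0],[-0.4,0,0],[-0.451,0,0],[-0.451,0,0],[-0.451,0,0],[-0.451,0,0],[-0.451,0,0],[-0.451,0,0]]}' 55 30
python3 - <<'E'
from h import *
obs(); go(.58,.05,.33,0)
E
```

```text
t: 2.18
position: [0.4729, 0.2436, 0.3304]
eef_rot: [0.0, 0.707, 0.0, 0.708]
contact_force: [0.5, 0.1, 0.2]
finger_gap: 0.047
t 2.18 pos [0.4729 0.2436 0.3304] R [[0.001, -0.0, 1.0], [0.001, 1.0, 0.0], [-1.0, 0.001, 0.001]] q [-0.766  0.079  0.227  1.767 -0.019  1.296  1.036] F [0.5 0.1 0.2] M [-0.04 -0.06 -0.03] gap 0.047
dp [0.3, -193.6, 107.0] dr [0.0, 0.001, -0.001]
```

```bash

python3 -m creep '{"dp":[[0,-20,11],[0,-45,25],[0,-75,40],[0,-105,58],[0,-140,77],[0,-170,95],[0,-194,107],[0,-194,107],[0,-194,107],[0,-194,107]],"dr":[[0,0,0],[0,0,0],[0,0,0],[0,0,0],[0,0,0],[0,0,0],[0,0,0],[0,0,0],[0,0,0],[0,0,0]]}' >/dev/null
python3 - <<'E'
from h import *
obs(); p,d,K,T=cam("wrist"); save("w1",p,1.5); np.savez("w1",p=p,d=d,K=K,T=T)
for q,z in dict(cell=.139,port=.155,elbow_grip=.168).items(): spot("wrist",q,K,T,z,3)
E
```

```text
t 3.02 pos [0.5788 0.0523 0.3296] R [[-0.001, -0.001, 1.0], [0.001, 1.0, 0.001], [-1.0, 0.001, -0.001]] q [-0.513  0.186  0.406  1.663 -0.077  1.308  1.478] F [0.5 1.  0.6] M [0.05 0.08 0.01] gap 0.0469
wrist cell [(0.75, 254, 193, [0.604, 0.0416, 0.139])]
wrist port [(0.69, 281, 231, [0.6426, 0.0714, 0.155])]
wrist elbow_grip [(0.92, 207, 241, [0.6479, -0.006, 0.168])]
```

View pics/w1.png

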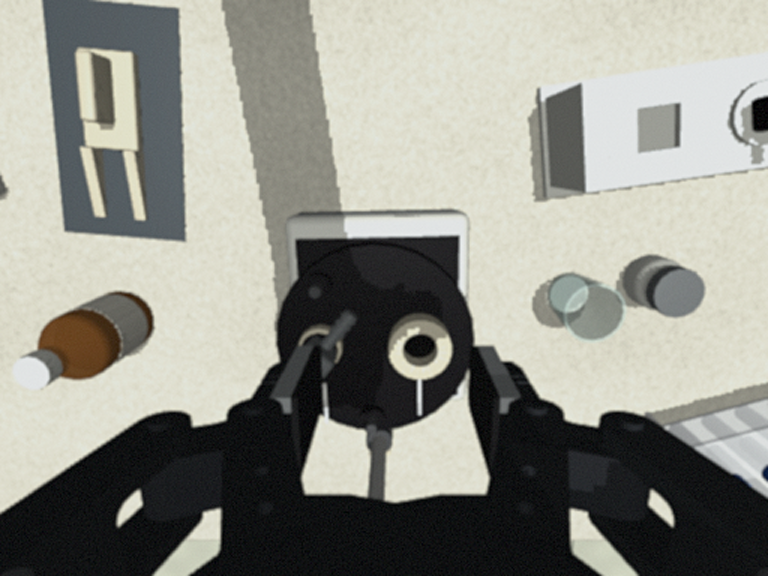

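```bash
python3 - <<'E'
from h import *
f=np.load("w1.npz"); p,d,K,T=[f[k] for k in "pdKT"]; P=cloud(d,K,T); z=P[...,2]
h=cv2.cvtColor(p,cv2.COLOR_RGB2HSV).astype(int)
reg=(abs(P[...,0]-.643)<.1)&(abs(P[...,1]-.036)<.1)&(d>0)
m=reg&(abs(z-.155)<.004)&(h[...,2]>120)&(P[...,1]>.04); Q=P[m]
c,r=cv2.minEnclosingCircle(Q[:,:2].astype(np.float32)); print("port",m.sum(),c,r,np.median(Q[:,2]))
m=reg&(abs(z-.139)<.005); Q=P[m]; c,r=cv2.minEnclosingCircle(Q[:,:2].astype(np.float32)); print("lid",m.sum(),c,r,np.median(Q[:,2]))
w=reg&(abs(z-.139)<.006)&(h[...,2]>150)&(h[...,1]<60)
n,l,st,ce=cv2.connectedComponentsWithStats(w.astype(np.uint8))
for i in range(1,n):
    if st[i,4]>8:
        Q=P[l==i][:,:2]; v=np.linalg.svd(Q-Q.mean(0))[2][0]; v*=np.sign(v[0]); print("white",st[i],Q.mean(0),np.degrees(np.arctan2(v[1],v[0])),np.ptp(Q@v))
e=reg&(z>.158)&(z<.19)&(P[...,1]<.045)&(P[...,1]>-.04)&(P[...,0]<.69); Q=P[e]; print("elbow",e.sum(),Q.min(0),Q.max(0))
t=Q[Q[:,2]>.176]; print("top",len(t),t.mean(0),cv2.minAreaRect(t[:,:2].astype(np.float32)))
b=Q[(Q[:,2]<.172)&(Q[:,2]>.160)]; print("barb",len(b),b.mean(0),cv2.minAreaRect(b[:,:2].astype(np.float32)))
save("w1c",p,5,(170,180,330,290))
E
```

```text
port 913 (0.6783711314201355, 0.05892620235681534) 0.058040134608745575 0.15577504827343125
lid 9796 (0.6520254015922546, 0.03931896761059761) 0.08182679861783981 0.13985747442394458
white [278 253   3  24  64] [0.68831582 0.07053842] 1.9645067142991761 0.029637602128736118
white [215 271   5  12  31] [ 0.70500605 -0.00184262] 0.5645349675111304 0.015244123672533694
elbow 547 [ 0.5964579  -0.00988179  0.15809736] [0.65591068 0.02546969 0.18432118]
top 102 [0.64415617 0.00623274 0.18094522] ((0.6422644257545471, 0.004272600170224905), (0.024942561984062195, 0.011238557286560535), 20.306848526000977)
barb 399 [0.62395684 0.01027444 0.16751764] ((0.6212319135665894, 0.00542973168194294), (0.036385904997587204, 0.04073619842529297), 71.79926300048828)
```

View pics/w1c.png

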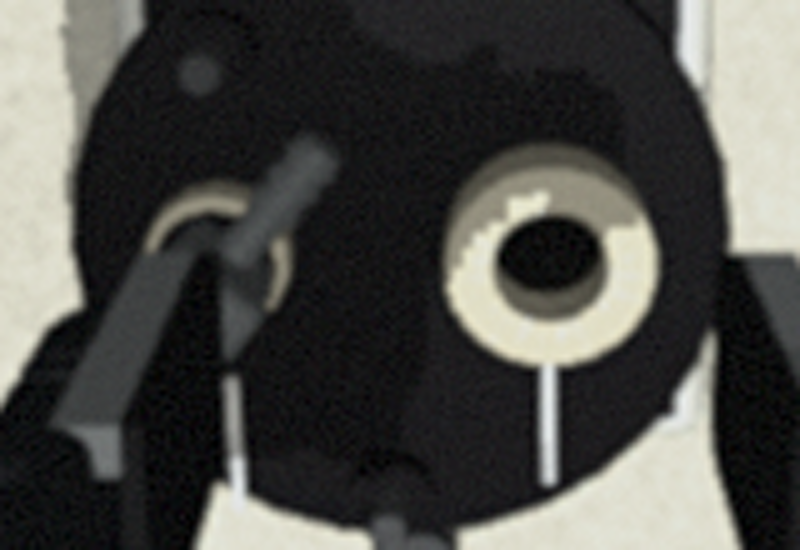

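```bash

python3 -m creep '{"dp":[[0,-5,-20],[0,-12,-40],[0,-17,-65],[0,-17,-78],[0,-17,-78],[0,-17,-78],[0,-17,-78],[0,-17,-78],[0,-17,-78],[0,-17,-78]],"dr":[[0,0,0],[0,0,0],[0,0,0],[0,0,0],[0,0,0],[0,0,0],[0,0,0],[0,0,0],[0,0,0],[0,0,0]]}' 100 >/dev/null
cat >m.py <<'E'
from h import *
o=obs(); p,d,K,T=cam("wrist"); save("w2",p,4,(180,220,340,370)); np.savez("w2",p=p,d=d,K=K,T=T); P=cloud(d,K,T); z=P[...,2]
for q,zz in dict(port=.155,elbow_grip=.168).items(): spot("wrist",q,K,T,zz,3)
h=cv2.cvtColor(p,cv2.COLOR_RGB2HSV).astype(int)
reg=(abs(P[...,0]-.643)<.09)&(abs(P[...,1]-.036)<.09)&(d>0)
m=reg&(abs(z-.155)<.004)&(h[...,2]>70)&(P[...,1]>.04)&(abs(P[...,0]-.642)<.03)&(P[...,1]<.1); Q=P[m]
c,r=cv2.minEnclosingCircle(Q[:,:2].astype(np.float32)); print("port",m.sum(),c,r,np.median(Q[:,2]))
w=reg&(abs(z-.139)<.006)&(h[...,2]>150)&(h[...,1]<60)
n,l,st,ce=cv2.connectedComponentsWithStats(w.astype(np.uint8))
for i in range(1,n):
    if st[i,4]>8:
        Q=P[l==i][:,:2]; v=np.linalg.svd(Q-Q.mean(0))[2][0]; v*=np.sign(v[0]); print("white",st[i],Q.mean(0),np.degrees(np.arctan2(v[1],v[0])),np.ptp(Q@v))
e=reg&(z>.158)&(z<.19)&(P[...,1]<.045)&(P[...,1]>-.04)&(P[...,0]<.69); Q=P[e]; print("elbow",e.sum(),Q.min(0),Q.max(0))
t=Q[Q[:,2]>.177]; print("top",len(t),t.mean(0),cv2.minAreaRect(t[:,:2].astype(np.float32)))
E
python3 m.py
```

```text
t 4.05 pos [0.5016 0.0345 0.3296] R [[-0.0, -0.0, 1.0], [-0.001, 1.0, 0.0], [-1.0, -0.001, -0.0]] q [-0.538  0.013  0.394  1.836 -0.005  1.294  1.428] F [-0.2 -0.3 -0. ] M [-0.03 -0.    0.  ] gap 0.0856
wrist port [(0.55, 294, 297, [0.6458, 0.069, 0.155]), (0.5, 101, 255, [0.5933, -0.1448, 0.155]), (0.36, 432, 234, [0.5689, 0.2159, 0.155])]
wrist elbow_grip [(0.79, 229, 306, [0.6488, -0.0033, 0.168])]
port 864 (0.644659698009491, 0.0697406530380249) 0.023182613775134087 0.15572619951927988
white [292 314   3  15  38] [0.68934861 0.07062596] -0.7507801591477231 0.019323864575804706
white [233 320   2   9  16] [ 0.69291336 -0.00232411] -1.6886445383054394 0.010175284358160397
elbow 906 [ 0.59572972 -0.01659638  0.15807211] [0.65971681 0.0261719  0.18428457]
top 401 [ 0.64408163 -0.00246147  0.18172355] ((0.645495593547821, -0.002946002408862114), (0.02157885767519474, 0.02203824743628502), 49.4785270690918)
```

View pics/w2.png

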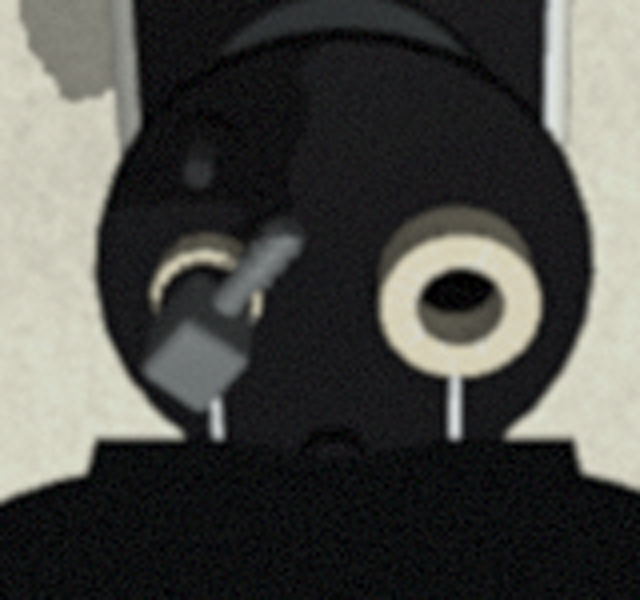

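```bash
python3 - <<'E'
from h import *
go(.6455,-.003,.154,-.707)
E
```

```text
dp [175.5, -37.3, 144.3] dr [0.707, -0.0, 0.0]
```

```bash

python3 -m creep '{"dp":[[0,-5,20],[0,-12,45],[0,-20,75],[0,-28,105],[10,-37,130],[30,-37,144],[50,-37,144],[75,-37,144],[90,-37,144],[90,-37,144]],"dr":[[0.1,0,0],[0.2,0,0],[0.3,0,0],[0.4,0,0],[0.5,0,0],[0.6,0,0],[0.707,0,0],[0.707,0,0],[0.707,0,0],[0.707,0,0]]}' 55 60
python3 - <<'E'
from h import *
p,d,K,T=cam("wrist"); save("w3",p,1.2)
go(.6455,-.003,.154,-.707)
E
```

```text
t: 5.03
position: [0.6422, -0.0022, 0.2346]
eef_rot: [0.243, 0.666, -0.246, 0.661]
contact_force: [-0.3, -0.0, -1.0]
finger_gap: 0.047
dp [83.1, 1.1, 2.2] dr [0.0, -0.004, 0.004]
```

View pics/w3.png

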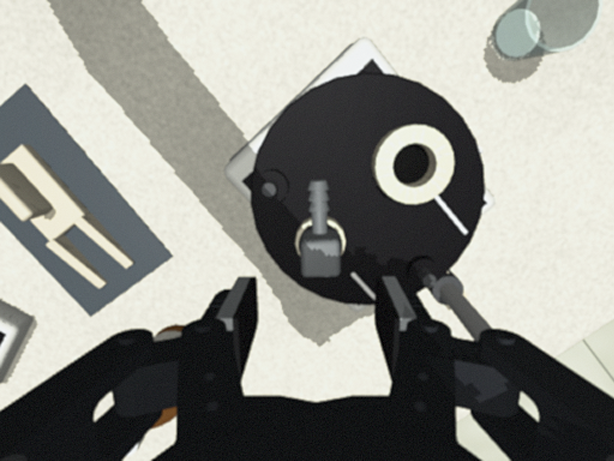

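```bash

python3 -m creep '{"dp":[[10,2,1],[20,2.5,2],[30,2.5,2],[40,2.5,2],[50,2.5,2],[60,2.5,2],[70,2.5,2],[80,2.5,2],[83,2.5,2],[83,2.5,2]],"dr":[[0,-0.004,0.004],[0,-0.004,0.004],[0,-0.004,0.004],[0,-0.004,0.004],[0,-0.004,0.004],[0,-0.004,0.004],[0,-0.004,0.004],[0,-0.004,0.004],[0,-0.004,0.004],[0,-0.004,0.004]]}' 
python3 -m creep '{"dp":[[0,0,0],[0,0,0],[0,0,0],[0,0,0],[0,0,0],[0,0,0],[0,0,0],[0,0,0],[0,0,0],[0,0,0]],"dr":[[0,0,0],[0,0,0],[0,0,0],[0,0,0],[0,0,0],[0,0,0],[0,0,0],[0,0,0],[0,0,0],[0,0,0]]}' 0 80
python3 -c "
from h import *
obs()"
```

```text
t: 5.92
position: [0.6471, -0.002, 0.1551]
eef_rot: [0.245, 0.663, -0.244, 0.664]
contact_force: [0.5, 0.1, 0.9]
finger_gap: 0.0468
t: 6.75
position: [0.6472, -0.0037, 0.1577]
eef_rot: [0.246, 0.662, -0.245, 0.665]
contact_force: [-4.9, -2.2, 4.0]
finger_gap: 0.0205
t 6.75 pos [ 0.6472 -0.0037  0.1577] R [[0.004, 0.651, 0.759], [-0.001, 0.759, -0.651], [-1.0, 0.002, 0.003]] q [-0.429  0.48   0.481  1.69  -0.251  1.03   0.998] F [-4.9 -2.2  4. ] M [-0.51  1.14 -0.11] gap 0.0205
```

```bash

python3 -m creep '{"dp":[[0,0,0],[0,0,0],[0,0,0],[0,0,0],[0,0,0],[0,0,0],[0,0,0],[0,0,0],[0,0,0],[0,0,0]],"dr":[[0.1,0,0],[0.2,0,0],[0.3,0,0],[0.4,0,0],[0.5,0,0],[0.6,0,0],[0.7,0,0],[0.8,0,0],[0.9,0,0],[1.0,0,0]]}' 0 100
python3 -m creep '{"dp":[[0,0,0],[0,0,0],[0,0,0],[0,0,0],[0,0,0],[0,0,0],[0,0,0],[0,0,0],[0,0,0],[0,0,0]],"dr":[[0.1,0,0],[0.2,0,0],[0.3,0,0],[0.4,0,0],[0.5,0,0],[0.6,0,0],[0.7,0,0],[0.8,0,0],[0.9,0,0],[1.0,0,0]]}' 0 100
python3 -c "
from h import *
o=obs(); z=R.from_quat(o['eef_rot']).as_matrix()[:,2]; print(np.degrees(np.arctan2(z[1],z[0])))
p,d,K,T=cam('wrist'); save('w4',p,1.2)"
```

```text
t: 7.58
position: [0.6457, -0.0043, 0.1573]
eef_rot: [-0.534, -0.463, 0.534, -0.464]
contact_force: [-7.4, -2.4, 5.9]
finger_gap: 0.0199
t: 8.42
position: [0.6444, -0.0034, 0.1568]
eef_rot: [-0.69, -0.151, 0.692, -0.151]
contact_force: [-9.5, -1.6, 6.9]
finger_gap: 0.0203
t 8.42 pos [ 0.6444 -0.0034  0.1568] R [[-0.003, 0.417, -0.909], [0.0, -0.909, -0.417], [-1.0, -0.001, 0.003]] q [-0.73   0.614  0.921  1.706 -0.54   1.101 -0.781] F [-9.5 -1.6  6.9] M [-0.38  2.11  0.31] gap 0.0203
-155.32725821605126
```

View pics/w4.png

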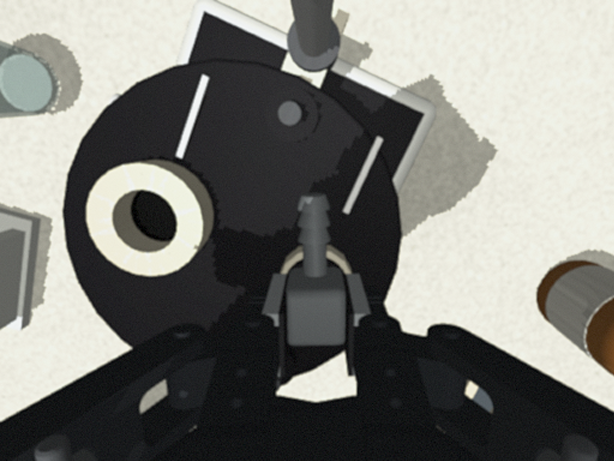

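```bash

python3 -m creep '{"dp":[[0,0,0],[0,0,0],[0,0,0],[0,0,0],[0,0,0],[0,0,0],[0,0,0],[0,0,0],[0,0,0],[0,0,0]],"dr":[[0.08,0,0],[0.16,0,0],[0.24,0,0],[0.32,0,0],[0.38,0,0],[0.415,0,0],[0.415,0,0],[0.415,0,0],[0.415,0,0],[0.415,0,0]]}' 0 100
cat > lb.py <<'E'
from h import *
o=bot.get_obs(); z=R.from_quat(o['eef_rot']).as_matrix()[:,2]; print("yaw",np.degrees(np.arctan2(z[1],z[0])))
p,d,K,T=cam('wrist'); save('w5',p,1.2); P=cloud(d,K,T); zz=P[...,2]
h=cv2.cvtColor(p,cv2.COLOR_RGB2HSV).astype(int)
reg=(abs(P[...,0]-.69)<.05)&(abs(P[...,1]-.036)<.09)&(d>0)
w=reg&(abs(zz-.139)<.006)&(h[...,2]>150)&(h[...,1]<60)
n,l,st,ce=cv2.connectedComponentsWithStats(w.astype(np.uint8))
for i in range(1,n):
    if st[i,4]>15:
        Q=P[l==i][:,:2]; v=np.linalg.svd(Q-Q.mean(0))[2][0]; v*=np.sign(v[0]); print("white",st[i,4],Q.mean(0),np.degrees(np.arctan2(v[1],v[0])),np.ptp(Q@v))
b=(abs(P[...,0]-.673)<.012)&(abs(P[...,1]+.002)<.015)&(abs(zz-.164)<.008); Q=P[b][:,:2]; v=np.linalg.svd(Q-Q.mean(0))[2][0]; v*=np.sign(v[0]); print("barb",b.sum(),Q.mean(0),np.degrees(np.arctan2(v[1],v[0])))
E
python3 lb.py
```

```text
t: 9.3
position: [0.6442, -0.0027, 0.1566]
eef_rot: [-0.706, -0.008, 0.708, -0.007]
contact_force: [-9.9, -0.7, 6.3]
finger_gap: 0.0199
yaw -178.84298388881925
white 283 [ 0.69807256 -0.0019586 ] 1.1220427142625502 0.027250326526662927
white 400 [0.68793954 0.070914  ] 1.2842765826995306 0.033715458748358684
white 32 [0.65425347 0.09516201] -45.098060548164725 0.019308207329737537
barb 1220 [ 0.67385609 -0.00210537] 2.5555057742220497
```

```bash

python3 -m creep '{"dp":[[0,0,0],[0,0,0],[0,0,0],[0,0,0],[-10,0,0],[-30,0,0],[-60,0,0],[-90,0,0],[-120,0,0],[-150,0,0]],"dr":[[0,0,0],[0,0,0],[0,0,0],[0,0,0],[0,0,0],[0,0,0],[0,0,0],[-0.1,0,0],[-0.2,0,0],[-0.3,0,0]]}' 55 30
python3 - <<'E'
from h import *
p,d,K,T=cam("top"); spot("top","start_top",K,T,.052); spot("top","keypad",K,T,.03); print(atz(K,T,371,201,.052))
go(.40,-.37,.30,-.35)
E
```

```text
t: 10.18
position: [0.6476, -0.0023, 0.3091]
eef_rot: [0.7, 0.114, -0.695, 0.115]
contact_force: [0.8, 1.0, 0.1]
finger_gap: 0.0469
top start_top [(0.49, 370, 205, [0.4643, -0.3859, 0.052])]
top keypad [(0.77, 366, 195, [0.498, -0.3784, 0.03])]
[ 0.47612062 -0.38972898  0.052     ]
dp [7.6, 270.0, 352.3] dr [-2.472, -0.002, -0.018]
```

```bash

python3 -m creep '{"dp":[[0,20,20],[0,50,45],[0,80,75],[0,105,110],[0,130,145],[0,155,180],[0,180,220],[0,205,260],[0,230,300],[0,255,330]],"dr":[[-0.12,0,0],[-0.24,0,0],[-0.36,0,0],[-0.48,0,0],[-0.6,0,0],[-0.72,0,0],[-0.84,0,0],[-0.96,0,0],[-1.08,0,0],[-1.2,0,0]]}' 0 30
python3 -c "
from h import *
obs();go(.39,-.375,.25,-.35)"
```

```text
t: 11.17
position: [0.4241, -0.3309, 0.3047]
eef_rot: [0.516, 0.484, -0.513, 0.486]
contact_force: [1.1, -0.1, 0.3]
finger_gap: 0.0001
t 11.17 pos [ 0.4241 -0.3309  0.3047] R [[0.005, 0.998, -0.059], [0.002, -0.059, -0.998], [-1.0, 0.005, -0.003]] q [-0.341  0.153  1.034  1.817 -0.144  1.246  0.676] F [ 1.1 -0.1  0.3] M [-0.06  0.03  0.01] gap 0.0001
dp [54.5, -31.8, 46.2] dr [-1.279, 0.001, -0.006]
```

```bash

python3 -m creep '{"dp":[[10,-8,10],[20,-16,20],[30,-24,30],[40,-32,46],[54,-32,46],[54,-32,46],[54,-32,46],[54,-32,46],[54,-32,46],[54,-32,46]],"dr":[[-0.12,0,0],[-0.24,0,0],[-0.36,0,0],[-0.48,0,0],[-0.6,0,0],[-0.72,0,0],[-0.84,0,0],[-0.96,0,0],[-1.08,0,0],[-1.2,0,0]]}' 0 30
python3 - <<'E'
from h import *
obs(); p,d,K,T=cam("wrist"); save("w6",p,1.2); spot("wrist","start_top",K,T,.052,3)
P=cloud(d,K,T); m=(abs(P[...,2]-.052)<.005)&(abs(P[...,0]-.47)<.04)&(abs(P[...,1]+.387)<.04); print(m.sum(),P[m].mean(0),cv2.minEnclosingCircle(P[m][:,:2].astype(np.float32)))
c=P[m].mean(0); go(c[0],c[1],.075,-.3)
E
```

```text
t: 12.0
position: [0.3921, -0.373, 0.2502]
eef_rot: [0.151, 0.69, -0.149, 0.692]
contact_force: [0.7, 0.3, 0.7]
finger_gap: 0.0003
t 12.0 pos [ 0.3921 -0.373   0.2502] R [[0.004, 0.415, 0.91], [0.001, 0.91, -0.415], [-1.0, 0.003, 0.003]] q [-0.063  0.2    0.849  1.873 -0.169  1.139  1.989] F [0.7 0.3 0.7] M [ 0.01  0.02 -0.01] gap 0.0003
wrist start_top [(0.56, 275, 243, [0.4788, -0.3969, 0.052])]
56 [ 0.47283333 -0.3858281   0.05156443] ((0.47281181812286377, -0.3854210674762726), 0.006564884912222624)
dp [175.8, 21.8, 78.0] dr [-0.134, 0.004, -0.003]
```

View pics/w6.png

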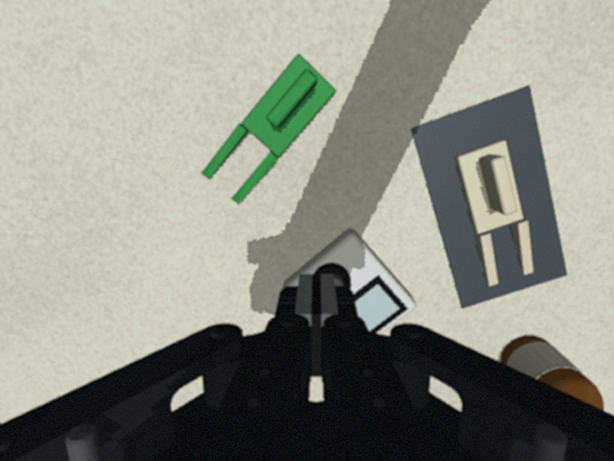

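```bash

python3 -m creep '{"dp":[[15,6,28],[30,12,56],[60,19,82.5],[95,19,82.5],[130,19,82.5],[160,19,82.5],[178,19,82.5],[186,19,82.5],[194,19,82.5],[200,19,82.5]],"dr":[[0,0,0],[0,0,0],[0,0,0],[0,0,0],[0,0,0],[0,0,0],[0,0,0],[0,0,0],[0,0,0],[0,0,0]]}' 
python3 -m creep '{"dp":[[3,0,0],[5,0,0],[6,0,0],[7,0,0],[7,0,0],[7,0,0],[7,0,0],[7,0,0],[7,0,0],[7,0,0]],"dr":[[0,0,0],[0,0,0],[0,0,0],[0,0,0],[0,0,0],[0,0,0],[0,0,0],[0,0,0],[0,0,0],[0,0,0]]}' 

```

```text
t: 12.93
position: [0.4769, -0.3911, 0.0515]
eef_rot: [0.153, 0.688, -0.152, 0.693]
contact_force: [-0.6, -0.1, 2.1]
finger_gap: -0.0003
t: 13.77
position: [0.4769, -0.3911, 0.0462]
eef_rot: [0.153, 0.688, -0.151, 0.693]
contact_force: [-1.1, 2.2, 7.2]
finger_gap: -0.0005
```

```bash
python3 -c "
from h import *
go(.40,.36,.30,0)"
python3 -m creep '{"dp":[[-20,0,0],[-50,0,0],[-90,0,0],[-130,10,0],[-170,30,0],[-210,60,-25],[-250,90,-45],[-254,125,-70],[-254,160,-90],[-254,195,-110]],"dr":[[0,0,0],[0,0,0],[0,0,0],[0,0,0],[0,0,0],[0,0,0],[-0.1,0,0],[-0.2,0,0],[-0.3,0,0],[-0.4,0,0]]}' 80
python3 -c "
from h import *
obs(); go(.40,.36,.30,0)"
```

```text
dp [-254.0, 650.2, -383.7] dr [-0.433, 0.007, -0.002]
t: 14.6
position: [0.4603, -0.1893, 0.3002]
eef_rot: [0.011, 0.702, -0.011, 0.712]
contact_force: [1.3, 1.3, 0.1]
finger_gap: 0.0685
t 14.6 pos [ 0.4603 -0.1893  0.3002] R [[0.013, 0.031, 0.999], [0.0, 1.0, -0.031], [-1.0, 0.001, 0.013]] q [-0.399  0.002  0.721  1.908 -0.006  1.22   1.863] F [1.3 1.3 0.1] M [ 0.02 -0.07 -0.04] gap 0.0685
dp [-0.5, 547.2, -77.4] dr [-0.031, 0.013, -0.0]
```

```bash

python3 -m creep '{"dp":[[0,35,-5],[0,75,-10],[0,115,-16],[0,155,-22],[0,195,-28],[0,235,-34],[0,275,-40],[0,315,-46],[0,355,-52],[0,395,-58]],"dr":[[-0.03,0.013,0],[-0.03,0.013,0],[-0.03,0.013,0],[-0.03,0.013,0],[-0.03,0.013,0],[-0.03,0.013,0],[-0.03,0.013,0],[-0.03,0.013,0],[-0.03,0.013,0],[-0.03,0.013,0]]}' 100
python3 -m creep '{"dp":[[0,35,-5],[0,75,-10],[0,115,-16],[0,150,-20],[0,150,-20],[0,150,-20],[0,150,-20],[0,150,-20],[0,150,-20],[0,150,-20]],"dr":[[0,0,0],[0,0,0],[0,0,0],[0,0,0],[0,0,0],[0,0,0],[0,0,0],[0,0,0],[0,0,0],[0,0,0]]}' 
cat > el.py <<'E'
from h import *
import sys
obs(); p,d,K,T=cam("wrist"); save(sys.argv[1],p,1.2)
for k in "12": spot("wrist","electrode%s_collar"%k,K,T,.098,3)
for k in "1": spot("wrist","electrode%s_outlet"%k,K,T,.118,3)
P=cloud(d,K,T)
for n,(x,y) in dict(e1=(.465,.399),e2=(.4758,.3243)).items():
    m=(np.hypot(P[...,0]-x,P[...,1]-y)<.045)&(P[...,2]>.137)&(P[...,2]<.155); Q=P[m]; r=cv2.minAreaRect(Q[:,:2].astype(np.float32)); print(n,"head",m.sum(),Q[:,2].max(),r)
    c=np.array(r[0]); rr=np.hypot(P[...,0]-c[0],P[...,1]-c[1]); m=(rr<.038)&(rr>.019)&(abs(P[...,2]-.119)<.009); Q=P[m]
    if m.sum()>5:
        v=np.mean(Q[:,:2],0)-c; print("outlet",m.sum(),Q.mean(0),np.degrees(np.arctan2(v[1],v[0])))
E
python3 el.py w7
```

```text
t: 15.43
position: [0.4144, 0.2095, 0.2981]
eef_rot: [0.003, 0.709, -0.0, 0.705]
contact_force: [0.7, 0.2, 0.4]
finger_gap: 0.0855
t: 16.27
position: [0.3956, 0.356, 0.2979]
eef_rot: [0.002, 0.71, -0.002, 0.705]
contact_force: [0.0, 0.0, 0.5]
finger_gap: 0.0854
t 16.27 pos [0.3956 0.356  0.2979] R [[-0.007, 0.006, 1.0], [0.001, 1.0, -0.006], [-1.0, 0.001, -0.007]] q [-0.914  0.107  0.115  1.803 -0.019  1.237  0.772] F [0.  0.  0.5] M [-0.    0.06 -0.03] gap 0.0854
wrist electrode1_collar [(0.61, 301, 229, [0.4652, 0.3989, 0.098])]
wrist electrode2_collar [(0.95, 237, 238, [0.4767, 0.3246, 0.098])]
wrist electrode1_outlet [(0.59, 293, 266, [0.5016, 0.3889, 0.118])]
e1 head 549 0.14660966607683562 ((0.4673115313053131, 0.39868640899658203), (0.024256020784378052, 0.02382952719926834), 76.76781463623047)
outlet 90 [0.49450185 0.3920177  0.12217142] -13.78037560536347
e2 head 542 0.14654907954854812 ((0.4785096347332001, 0.3233010768890381), (0.023769529536366463, 0.024120356887578964), 13.709234237670898)
outlet 80 [0.50616974 0.3306032  0.12243896] 14.788402631526756
```

View pics/w7.png

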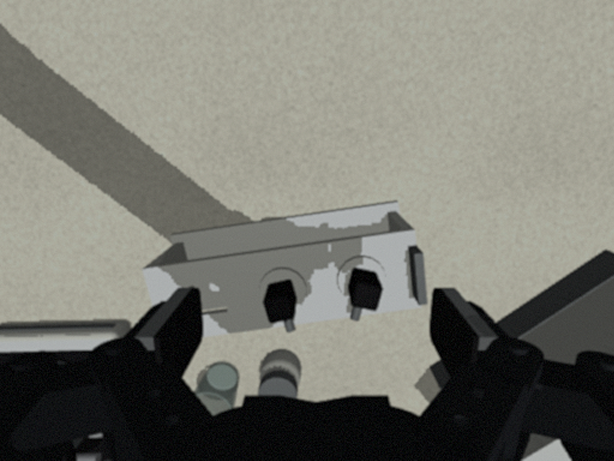

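```bash
python3 -c "
from h import *
go(.467,.399,.16,-.2304)"
```

```text
dp [137.2, 42.2, 72.8] dr [0.226, -0.007, -0.0]
```

```bash

python3 -m creep '{"dp":[[10,12,20],[20,24,40],[40,42,60],[65,42,73],[90,42,73],[115,42,73],[137,42,73],[137,42,73],[137,42,73],[137,42,73]],"dr":[[0.06,0,0],[0.12,0,0],[0.18,0,0],[0.226,-0.007,0],[0.226,-0.007,0],[0.226,-0.007,0],[0.226,-0.007,0],[0.226,-0.007,0],[0.226,-0.007,0],[0.226,-0.007,0]]}' 45 40
python3 - <<'E'
from h import *
o=obs(); p,d,K,T=cam("wrist"); P=cloud(d,K,T)
m=(np.hypot(P[...,0]-.467,P[...,1]-.399)<.03)&(P[...,2]>.13)&(P[...,2]<.152); print(m.sum(),cv2.minAreaRect(P[m][:,:2].astype(np.float32)))
cv2.imwrite("pics/w8.png",p[:,:,::-1]);go(.467,.399,.112,-.2304)
E
```

```text
t: 17.3
position: [0.4678, 0.4, 0.1615]
eef_rot: [0.081, 0.702, -0.08, 0.703]
contact_force: [-0.5, -0.1, 1.0]
finger_gap: 0.0385
t 17.3 pos [0.4678 0.4    0.1615] R [[0.001, 0.227, 0.974], [0.001, 0.974, -0.227], [-1.0, 0.002, 0.001]] q [-0.893  0.387  0.146  1.754 -0.065  1.003  0.619] F [-0.5 -0.1  1. ] M [ 0.03 -0.06 -0.01] gap 0.0385
2009 ((0.4673148989677429, 0.3987670838832855), (0.023829007521271706, 0.02395547926425934), 76.64236450195312)
dp [50.2, -1.7, -0.9] dr [0.001, 0.002, -0.003]
```

View pics/w8.png

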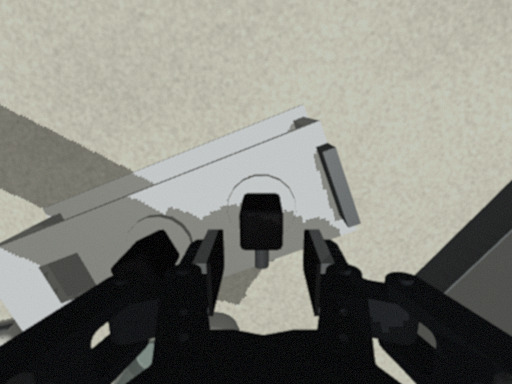

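```bash

python3 -m creep '{"dp":[[10,-1,-1],[20,-1.5,-1],[30,-1.5,-1],[40,-1.5,-1],[50,-1.5,-1],[50,-1.5,-1],[50,-1.5,-1],[50,-1.5,-1],[50,-1.5,-1],[50,-1.5,-1]],"dr":[[0,0,0],[0,0,0],[0,0,0],[0,0,0],[0,0,0],[0,0,0],[0,0,0],[0,0,0],[0,0,0],[0,0,0]]}' 45 60
python3 -m creep '{"dp":[[0,0,0],[0,0,0],[0,0,0],[0,0,0],[0,0,0],[0,0,0],[-5,0,0],[-10,0,0],[-20,0,0],[-30,0,0]],"dr":[[0,0,0],[0,0,0],[0,0,0],[0,0,0],[0,0,0],[0,0,0],[0,0,0],[0,0,0],[0,0,0],[0,0,0]]}' 0 60
python3 -m creep '{"dp":[[-20,0,0],[-45,0,0],[-75,0,0],[-105,0,0],[-135,0,0],[-160,0,0],[-165,0,0],[-165,0,0],[-165,0,0],[-165,0,0]],"dr":[[0,0,0],[0,0,0],[0,0,0],[0,0,0],[0,0,0],[0,0,0],[0,0,0],[0,0,0],[0,0,0],[0,0,0]]}' 
python3 -c "
from h import *
obs(); go(.644,.070,.305,np.radians(-43.8))"
```

```text
t: 18.18
position: [0.4661, 0.3985, 0.1108]
eef_rot: [0.081, 0.702, -0.08, 0.703]
contact_force: [0.1, -0.2, -0.2]
finger_gap: 0.0387
t: 19.02
position: [0.465, 0.3975, 0.14]
eef_rot: [0.08, 0.703, -0.081, 0.702]
contact_force: [-0.6, -0.3, -0.6]
finger_gap: 0.0235
t: 19.85
position: [0.4646, 0.3972, 0.3029]
eef_rot: [0.08, 0.704, -0.082, 0.701]
contact_force: [-1.0, -0.4, -1.9]
finger_gap: 0.0232
t 19.85 pos [0.4646 0.3972 0.3029] R [[-0.003, 0.227, 0.974], [-0.003, 0.974, -0.227], [-1.0, -0.004, -0.003]] q [-0.907  0.26   0.159  1.614 -0.043  1.275  0.602] F [-1.  -0.4 -1.9] M [-0.07  0.   -0.01] gap 0.0232
dp [-1.7, -278.0, 248.9] dr [0.536, -0.001, 0.004]
```

```bash

python3 -m creep '{"dp":[[0,-20,18],[0,-48,43],[0,-78,70],[0,-108,97],[0,-138,124],[0,-168,150],[0,-198,177],[0,-228,204],[0,-255,228],[0,-278,249]],"dr":[[0.06,0,0],[0.12,0,0],[0.18,0,0],[0.24,0,0],[0.3,0,0],[0.36,0,0],[0.42,0,0],[0.48,0,0],[0.536,0,0],[0.536,0,0.004]]}' 
python3 - <<'E'
from h import *
o=obs(); p,d,K,T=cam("wrist"); save("w9",p,1.2); P=cloud(d,K,T)
h=cv2.cvtColor(p,cv2.COLOR_RGB2HSV).astype(int)
m=(np.hypot(P[...,0]-.644,P[...,1]-.07)<.03)&(abs(P[...,2]-.155)<.005); print(m.sum(),cv2.minEnclosingCircle(P[m][:,:2].astype(np.float32)))
go(.644,.070,.245,np.radians(-43.8))
E
```

```text
t: 20.68
position: [0.6449, 0.0667, 0.3027]
eef_rot: [0.266, 0.656, -0.266, 0.654]
contact_force: [0.3, -0.9, -0.8]
finger_gap: 0.0232
t 20.68 pos [0.6449 0.0667 0.3027] R [[-0.002, 0.696, 0.718], [0.001, 0.718, -0.696], [-1.0, -0.001, -0.002]] q [-0.496  0.348  0.427  1.533 -0.148  1.295  0.749] F [ 0.3 -0.9 -0.8] M [-0.05  0.01  0.05] gap 0.0232
1182 ((0.6447082757949829, 0.06981845200061798), 0.022823406383395195)
dp [57.7, 6.8, -11.5] dr [-0.014, 0.005, 0.003]
```

View pics/w9.png

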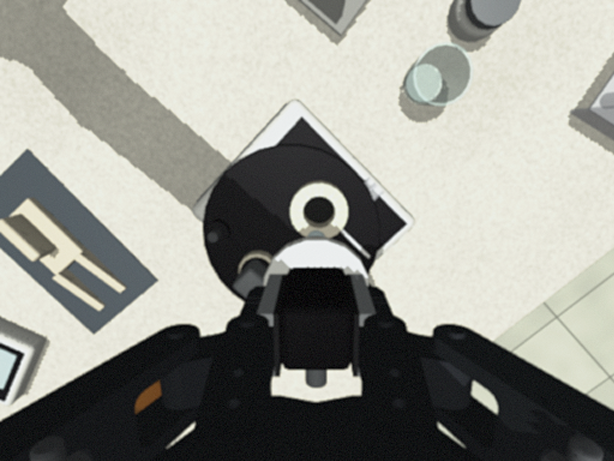

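```bash

python3 -m creep '{"dp":[[0,0,0],[0,0,0],[0,0,0],[0,0,0],[0,0,0],[0,0,0],[0,0,0],[0,0,0],[0,0,0],[0,0,0]],"dr":[[0,0,0],[0,0,0],[0,0,0],[0,0,0],[0,0,0],[0,0,0],[0,0,0],[0,0,0],[0,0,0],[0,0,0]]}' 
python3 -c "
from h import *
obs(); go(.6445,.070,.25,np.radians(-43.8)); bot.read_camera('wrist'); go(.6445,.070,.25,np.radians(-43.8))"
```

```text
t: 21.57
position: [0.6451, 0.0709, 0.3052]
eef_rot: [0.265, 0.656, -0.263, 0.656]
contact_force: [-0.0, -0.5, 0.1]
finger_gap: 0.0233
t 21.57 pos [0.6451 0.0709 0.3052] R [[0.002, 0.692, 0.721], [0.003, 0.721, -0.692], [-1.0, 0.004, -0.001]] q [-0.5    0.344  0.424  1.531 -0.148  1.295  0.748] F [-0.  -0.5  0.1] M [ 0.03  0.   -0.  ] gap 0.0233
dp [55.2, -1.3, 0.3] dr [-0.0, -0.001, -0.004]
dp [55.1, -1.2, 0.2] dr [-0.001, -0.001, -0.004]
```

```bash

python3 -m creep '{"dp":[[10,-1.2,0],[20,-1.2,0],[32,-1.2,0],[44,-1.2,0],[56,-1.2,0],[66,-1.2,0],[76,-1.2,0],[84,-1.2,0],[88,-1.2,0],[88,-1.2,0]],"dr":[[0,0,0],[0,0,0],[0,0,0],[0,0,0],[0,0,0],[0,0,0],[0,0,0],[0,0,0],[0,0,0],[0,0,0]]}' 
python3 -m creep '{"dp":[[4,0,0],[8,0,0],[12,0,0],[16,0,0],[20,0,0],[24,0,0],[28,0,0],[32,0,0],[34,0,0],[34,0,0]],"dr":[[0,0,0],[0,0,0],[0,0,0],[0,0,0],[0,0,0],[0,0,0],[0,0,0],[0,0,0],[0,0,0],[0,0,0]]}' 
python3 -c "
from h import *
obs(); go(.6445,.070,.18,np.radians(-43.8))"
```

```text
t: 22.45
position: [0.6437, 0.0703, 0.2156]
eef_rot: [0.265, 0.657, -0.263, 0.655]
contact_force: [0.0, -0.2, -1.2]
finger_gap: 0.0235
t: 23.28
position: [0.6435, 0.0709, 0.1818]
eef_rot: [0.265, 0.657, -0.263, 0.655]
contact_force: [-1.5, 1.6, -1.7]
finger_gap: 0.0233
t 23.28 pos [0.6435 0.0709 0.1818] R [[-0.001, 0.692, 0.722], [0.004, 0.722, -0.692], [-1.0, 0.002, -0.003]] q [-0.479  0.443  0.398  1.664 -0.194  1.073  0.783] F [-1.5  1.6 -1.7] M [ 0.46  0.6  -0.01] gap 0.0233
dp [1.8, 0.0, 1.4] dr [-0.0, -0.003, -0.002]
```

```bash

python3 -m creep '{"dp":[[2,0,0],[4,0,0],[6,0,0],[7,0,0],[8,0,0],[9,0,0],[9,0,0],[9,0,0],[9,0,0],[9,0,0]],"dr":[[0,0,0],[0,0,0],[0,0,0],[-0.05,0,0],[-0.1,0,0],[-0.15,0,0],[-0.2,0,0],[-0.25,0,0],[-0.3,0,0],[-0.35,0,0]]}' 0 100
python3 -c "
from h import *
obs(); go(.6445,.070,.18,np.radians(1.2))"
```

```text
t: 24.12
position: [0.6433, 0.0706, 0.178]
eef_rot: [0.147, 0.693, -0.144, 0.691]
contact_force: [-12.2, 1.0, 15.2]
finger_gap: 0.0228
t 24.12 pos [0.6433 0.0706 0.178 ] R [[-0.001, 0.402, 0.915], [0.005, 0.915, -0.402], [-1.0, 0.004, -0.003]] q [-0.424  0.439  0.327  1.665 -0.163  1.064  1.11 ] F [-12.2   1.   15.2] M [ 0.1   2.57 -0.39] gap 0.0228
dp [-2.0, -0.1, 1.3] dr [-0.435, -0.002, -0.005]
```

```bash

python3 -m creep '{"dp":[[2,0,-1],[3,0,-2],[3,0,-2],[3,0,-2],[3,0,-2],[3,0,-2],[3,0,-2],[3,0,-2],[3,0,-2],[3,0,-2]],"dr":[[-0.06,0,0],[-0.12,0,0],[-0.18,0,0],[-0.24,0,0],[-0.3,0,0],[-0.36,0,0],[-0.42,0,0],[-0.437,0,0],[-0.437,0,0],[-0.437,0,0]]}' 0 100
python3 -c "
from h import *
obs(); go(.6445,.070,.18,np.radians(1.2))"
```

```text
t: 24.95
position: [0.6432, 0.0702, 0.1769]
eef_rot: [-0.006, 0.706, 0.009, 0.708]
contact_force: [-11.3, -0.9, 19.8]
finger_gap: 0.0229
t 24.95 pos [0.6432 0.0702 0.1769] R [[0.003, -0.021, 1.0], [0.004, 1.0, 0.021], [-1.0, 0.004, 0.003]] q [-0.36   0.431  0.243  1.666 -0.12   1.055  1.512] F [-11.3  -0.9  19.8] M [-0.14  2.59  0.06] gap 0.0229
dp [-3.1, -0.2, 1.3] dr [0.0, 0.003, -0.004]
```

```bash

python3 -m creep '{"dp":[[-4,0,0],[-8,0,0],[-8,0,0],[-8,0,0],[-8,0,0],[-8,0,0],[-30,0,0],[-60,0,0],[-95,0,0],[-130,0,0]],"dr":[[0,0,0],[0,0,0],[0,0,0],[0,0,0],[0,0,0],[0,0,0],[0,0,0],[0,0,0],[0,0,0],[0,0,0]]}' 45 60
python3 -c "
from h import *
obs(); go(.43,-.20,.25,0)"
```

```text
t: 25.78
position: [0.6417, 0.0707, 0.3009]
eef_rot: [-0.007, 0.707, 0.009, 0.707]
contact_force: [0.1, 0.6, -0.1]
finger_gap: 0.0383
t 25.78 pos [0.6417 0.0707 0.3009] R [[-0.001, -0.022, 1.0], [0.003, 1.0, 0.022], [-1.0, 0.003, -0.001]] q [-0.376  0.33   0.26   1.537 -0.09   1.287  1.489] F [ 0.1  0.6 -0.1] M [ 0.   -0.02  0.01] gap 0.0383
dp [50.5, -266.1, -217.6] dr [0.022, -0.001, -0.003]
```

```bash

python3 -m creep '{"dp":[[0,-20,-16],[0,-50,-40],[0,-80,-65],[10,-110,-90],[20,-140,-115],[30,-170,-140],[40,-200,-165],[50,-230,-190],[50,-255,-210],[50,-266,-218]],"dr":[[0.02,0,0],[0.02,0,0],[0.02,0,0],[0.02,0,0],[0.02,0,0],[0.02,0,0],[0.02,0,0],[0.02,0,0],[0.02,0,0],[0.02,0,0]]}' 
cat > we.py <<'E'
from h import *
import sys
o=obs(); p,d,K,T=cam("wrist"); save(sys.argv[1],p,1.2); spot("wrist","wedge",K,T,0,3); P=cloud(d,K,T)
h=cv2.cvtColor(p,cv2.COLOR_RGB2HSV).astype(int)
cx,cy=float(sys.argv[2]),float(sys.argv[3])
near=np.hypot(P[...,0]-cx,P[...,1]-cy)<.13
m=near&(P[...,2]>.037)&(P[...,2]<.055)&(h[...,2]>60); r=cv2.minAreaRect(P[m][:,:2].astype(np.float32)); print("tab",m.sum(),P[m][:,2].max(),r)
m=near&(P[...,2]>.003)&(P[...,2]<.03)&(h[...,2]>120); r=cv2.minAreaRect(P[m][:,:2].astype(np.float32)); print("body+prongs",m.sum(),r)
E
python3 we.py w10 .483 -.2
```

```text
t: 26.62
position: [0.4258, -0.2042, 0.2486]
eef_rot: [0.003, 0.708, -0.001, 0.706]
contact_force: [-0.1, 0.4, 0.5]
finger_gap: 0.0384
t 26.62 pos [ 0.4258 -0.2042  0.2486] R [[-0.002, 0.005, 1.0], [0.003, 1.0, -0.005], [-1.0, 0.003, -0.002]] q [-0.092  0.013  0.462  2.008 -0.009  1.125  1.938] F [-0.1  0.4  0.5] M [-0.03 -0.01  0.01] gap 0.0384
wrist wedge [(0.85, 256, 212, [0.4921, -0.2142, -0.0]), (0.56, 103, 72, [0.3199, -0.3892, 0.0])]
tab 579 0.047145650350623125 ((0.45257723331451416, -0.20794500410556793), (0.013953682966530323, 0.05558021366596222), 85.31958770751953)
body+prongs 2526 ((0.4691442847251892, -0.19844761490821838), (0.2364567220211029, 0.2325872778892517), 51.69095230102539)
```

View pics/w10.png

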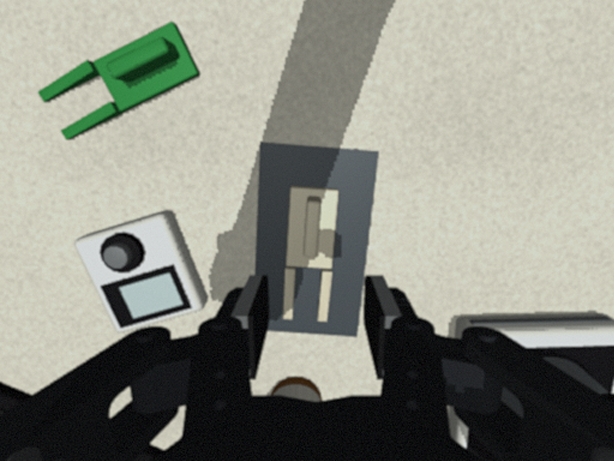

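```bash
python3 -c "
from h import *
go(.4526,-.2079,.018,np.radians(-4.7))"
```

```text
dp [231.4, -5.4, 24.5] dr [0.077, 0.001, -0.003]
```

```bash

python3 -m creep '{"dp":[[15,-5,12],[40,-5.4,24.5],[70,-5.4,24.5],[105,-5.4,24.5],[140,-5.4,24.5],[170,-5.4,24.5],[190,-5.4,24.5],[210,-5.4,24.5],[225,-5.4,24.5],[230,-5.4,24.5]],"dr":[[0.077,0,-0.003],[0.077,0,-0.003],[0.077,0,-0.003],[0.077,0,-0.003],[0.077,0,-0.003],[0.077,0,-0.003],[0.077,0,-0.003],[0.077,0,-0.003],[0.077,0,-0.003],[0.077,0,-0.003]]}' 45
python3 -m creep '{"dp":[[0,0,0],[0,0,0],[0,0,0],[0,0,0],[0,0,0],[0,0,0],[0,0,0],[0,0,0],[0,0,0],[0,0,0]],"dr":[[0,0,0],[0,0,0],[0,0,0],[0,0,0],[0,0,0],[0,0,0],[0,0,0],[0,0,0],[0,0,0],[0,0,0]]}' 0 100
python3 -m creep '{"dp":[[-10,0,0],[-25,0,0],[-50,0,0],[-80,0,0],[-120,0,0],[-160,0,0],[-190,0,0],[-200,0,0],[-200,0,0],[-200,0,0]],"dr":[[0,0,0],[0,0,0],[0,0,0],[0,0,0],[0,0,0],[0,0,0],[0,0,0],[0,0,0],[0,0,0],[0,0,0]]}' 
python3 - <<'E'
from h import *
o=obs(); p,d,K,T=cam("wrist"); save("w11",p,1.2)
E
```

```text
t: 27.55
position: [0.4545, -0.2019, 0.017]
eef_rot: [0.026, 0.708, -0.025, 0.706]
contact_force: [-1.0, 0.6, -0.4]
finger_gap: 0.0387
t: 28.38
position: [0.4556, -0.2044, 0.0203]
eef_rot: [0.027, 0.706, -0.026, 0.707]
contact_force: [-1.2, 1.0, 4.7]
finger_gap: 0.0121
t: 29.22
position: [0.4546, -0.2042, 0.2196]
eef_rot: [0.027, 0.706, -0.026, 0.707]
contact_force: [-1.0, -0.0, -2.1]
finger_gap: 0.012
t 29.22 pos [ 0.4546 -0.2042  0.2196] R [[0.001, 0.075, 0.997], [0.001, 0.997, -0.075], [-1.0, 0.001, 0.001]] q [-0.109  0.104  0.48   1.988 -0.056  1.061  1.892] F [-1.  -0.  -2.1] M [ 0.01  0.06 -0.03] gap 0.012
```

View pics/w11.png

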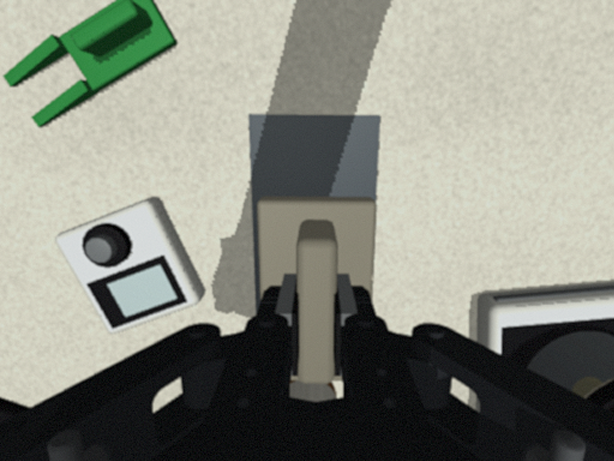

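```bash
python3 -c "
from h import *
go(.48,.0672,.22,np.radians(1.2))"
```

```text
dp [-1.5, 272.2, 6.0] dr [-0.096, -0.002, -0.001]
```

```bash

python3 -m creep '{"dp":[[-1,20,0],[-1.5,50,1],[-1.5,85,2],[-1.5,120,3],[-1.5,155,4],[-1.5,190,5],[-1.5,225,6],[-1.5,255,6],[-1.5,272,6],[-1.5,272,6]],"dr":[[-0.02,0,0],[-0.04,0,0],[-0.06,0,0],[-0.08,0,0],[-0.096,-0.002,0],[-0.096,-0.002,0],[-0.096,-0.002,0],[-0.096,-0.002,0],[-0.096,-0.002,0],[-0.096,-0.002,0]]}' 
python3 -m creep '{"dp":[[0,0,0],[0,0,0],[0,0,0],[0,0,0],[0,0,0],[0,0,0],[0,0,0],[0,0,0],[0,0,0],[0,0,0]],"dr":[[0,0,0],[0,0,0],[0,0,0],[0,0,0],[0,0,0],[0,0,0],[0,0,0],[0,0,0],[0,0,0],[0,0,0]]}' 
cat > wt.py <<'E'
from h import *
o=obs(); p,d,K,T=cam("wrist"); P=cloud(d,K,T); Rc=R.from_quat(o["eef_rot"]).as_matrix()
Q=(P-o["position"])@Rc; q=Q.reshape(-1,3); q=q[d.ravel()>0]
t=q[(abs(q[:,1])<.006)&(q[:,2]<-.015)&(q[:,2]>-.06)&(q[:,0]<-.015)&(q[:,0]>-.04)]
print("tab top n",len(t),"below TCP(+)",np.median(t[:,0]),"slope",np.polyfit(t[:,2],t[:,0],1)[0],"rear end z",t[:,2].min(),"mid y",t[:,1].mean())
b=q[(abs(q[:,1])<.022)&(abs(q[:,1])>.012)&(q[:,2]<-.01)&(q[:,2]>-.06)&(q[:,0]<.03)&(q[:,0]>-.01)]
A=np.c_[b[:,1:],np.ones(len(b))]; print("body top n",len(b),"plane",np.linalg.lstsq(A,b[:,0],rcond=None)[0], "med",np.median(b[:,0]))
m=(np.hypot(P[...,0]-.6437,P[...,1]-.07)<.03); 
for lo,hi in((.16,.18),(.198,.225)):
    k=m&(P[...,2]>lo)&(P[...,2]<hi); 
    if k.sum()>10: print(lo,k.sum(),np.median(P[k],0),P[k][:,2].max(),cv2.minAreaRect(P[k][:,:2].astype(np.float32)))
save("wt",p,1.2)
go(.48,.0672,.22,np.radians(1.2))
E
python3 wt.py
```

```text
t: 30.1
position: [0.4792, 0.0719, 0.2184]
eef_rot: [-0.01, 0.708, 0.011, 0.706]
contact_force: [0.4, 0.8, -1.0]
finger_gap: 0.0121
t: 30.93
position: [0.4814, 0.0664, 0.2216]
eef_rot: [-0.007, 0.706, 0.008, 0.708]
contact_force: [0.1, 0.4, -1.6]
finger_gap: 0.0122
t 30.93 pos [0.4814 0.0664 0.2216] R [[0.003, -0.021, 1.0], [0.0, 1.0, 0.021], [-1.0, 0.0, 0.003]] q [-0.428  0.075  0.215  2.004 -0.018  1.061  1.387] F [ 0.1  0.4 -1.6] M [ 0.08  0.   -0.02] gap 0.0122
tab top n 1234 below TCP(+) -0.024146188589459702 slope -0.22072469240110612 rear end z -0.030586752069074755 mid y 7.709483817359728e-05
body top n 2285 plane [ 0.00196159 -0.07883083  0.00579997] med 0.007543208394886228
dp [1.5, 0.8, -1.4] dr [0.0, 0.003, -0.0]
```

View pics/wt.png

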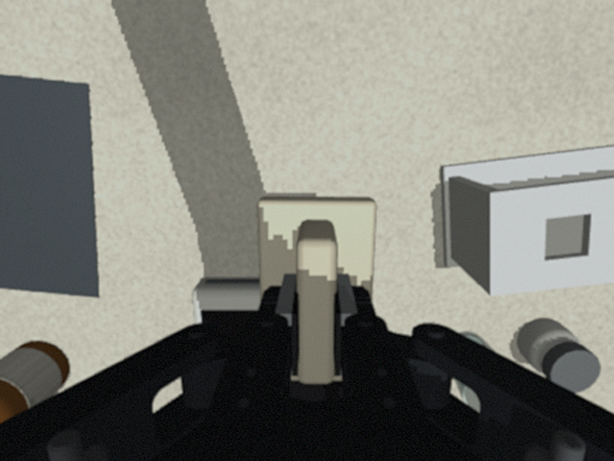

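```bash
python3 - <<'E'
from h import *
o=bot.get_obs(); p,d,K,T=cam("wrist"); P=cloud(d,K,T); Rc=R.from_quat(o["eef_rot"]).as_matrix()
Q=(P-o["position"])@Rc; q=Q[d>0]
b=q[(abs(q[:,1])<.022)&(abs(q[:,1])>.011)&(q[:,2]<-.005)&(q[:,2]>-.06)&(q[:,0]<.03)&(q[:,0]>-.01)]
for z in np.arange(-.05,-.01,.004):
    s=b[abs(b[:,2]-z)<.002]; print(round(z,3),len(s),np.round(np.percentile(s[:,0],[10,50,90])*1000,1) if len(s) else "")
t=q[(abs(q[:,1])<.005)&(q[:,2]<.03)&(q[:,2]>-.06)&(q[:,0]<-.01)&(q[:,0]>-.04)]
for z in np.arange(-.04,.03,.005):
    s=t[abs(t[:,2]-z)<.002]; print("tab",round(z,3),len(s),np.round(np.percentile(s[:,0],[10,50,90])*1000,1) if len(s) else "")
E
```

```text
-0.05 0 
-0.046 0 
-0.042 0 
-0.038 249 [ 7.8  9.6 15.9]
-0.034 370 [6.7 7.4 8.3]
-0.03 354 [6.6 7.4 8.2]
-0.026 341 [6.7 7.5 8.3]
-0.022 349 [6.7 7.5 8.3]
-0.018 330 [6.6 7.4 8.2]
-0.014 333 [6.8 7.6 8.2]
tab -0.04 0 
tab -0.035 0 
tab -0.03 336 [-24.1 -21.1 -12.5]
tab -0.025 231 [-25.2 -24.5 -23.7]
tab -0.02 229 [-25.2 -24.4 -23.7]
tab -0.015 229 [-25.2 -24.5 -23.7]
tab -0.01 226 [-25.2 -24.4 -23.7]
tab -0.005 213 [-25.2 -24.5 -23.8]
tab -0.0 213 [-25.2 -24.4 -23.6]
tab 0.005 199 [-25.2 -24.5 -23.7]
tab 0.01 188 [-25.  -24.4 -23.8]
tab 0.015 186 [-25.  -24.4 -23.7]
tab 0.02 182 [-25.  -24.4 -23.6]
tab 0.025 68 [-24.4 -23.8 -23.3]
tab 0.03 0
```

```bash

python3 -m creep '{"dp":[[10,0.8,0],[20,0.8,0],[30,0.8,0],[38,0.8,0],[43,0.8,0],[46,0.8,0],[46,0.8,5],[46,0.8,10],[46,0.8,14],[46,0.8,14]],"dr":[[0,0.003,0],[0,0.003,0],[0,0.003,0],[0,0.003,0],[0,0.003,0],[0,0.003,0],[0,0.003,0],[0,0.003,0],[0,0.003,0],[0,0.003,0]]}' 
python3 -m creep '{"dp":[[0,0,0],[0,0,0],[0,0,0],[0,0,0],[0,0,0],[0,0,0],[0,0,0],[0,0,0],[0,0,0],[0,0,0]],"dr":[[0,0,0],[0,0,0],[0,0,0],[0,0,0],[0,0,0],[0,0,0],[0,0,0],[0,0,0],[0,0,0],[0,0,0]]}' 
python3 - <<'E'
from h import *
obs(); go(.5187,.0677,.1753,np.radians(1.2)); p,d,K,T=cam("scene"); save("s2",p,4,(230,190,350,330))
P=cloud(d,K,T); m=(np.hypot(P[...,0]-.6437,P[...,1]-.07)<.035)&(P[...,2]>.2)&(P[...,2]<.23); print(m.sum(),np.median(P[m],0))
E
```

```text
t: 31.87
position: [0.4975, 0.0677, 0.1764]
eef_rot: [-0.007, 0.706, 0.008, 0.708]
contact_force: [-0.8, 0.6, -0.5]
finger_gap: 0.0122
t: 32.7
position: [0.4955, 0.0675, 0.1755]
eef_rot: [-0.007, 0.707, 0.008, 0.707]
contact_force: [1.0, -0.4, -0.7]
finger_gap: 0.0122
t 32.7 pos [0.4955 0.0675 0.1755] R [[0.0, -0.021, 1.0], [0.0, 1.0, 0.021], [-1.0, 0.0, 0.0]] q [-0.418  0.161  0.218  2.016 -0.042  0.968  1.413] F [ 1.  -0.4 -0.7] M [ 0.03  0.01 -0.02] gap 0.0122
dp [0.2, -0.3, 23.2] dr [0.0, 0.0, -0.0]
122 [0.64679271 0.06982321 0.21036004]
```

View pics/s2.png

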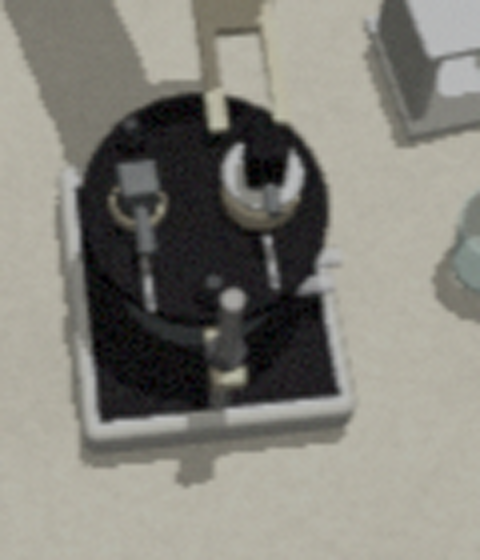

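```bash

python3 -m creep '{"dp":[[0,-0.3,6],[0,-0.3,12],[0,-0.3,18],[0,-0.3,24],[0,-0.3,29],[0,-0.3,33],[0,-0.3,36],[0,-0.3,38],[0,-0.3,40],[0,-0.3,40]],"dr":[[0,0,0],[0,0,0],[0,0,0],[0,0,0],[0,0,0],[0,0,0],[0,0,0],[0,0,0],[0,0,0],[0,0,0]]}' 
python3 -m creep '{"dp":[[0,0,1],[0,0,2],[0,0,3],[0,0,4],[0,0,5],[0,0,6],[0,0,7],[0,0,8],[0,0,8],[0,0,8]],"dr":[[0,0,0],[0,0,0],[0,0,0],[0,0,0],[0,0,0],[0,0,0],[0,0,0],[0,0,0],[0,0,0],[0,0,0]]}' 
```

```text
t: 33.58
position: [0.5357, 0.0681, 0.1754]
eef_rot: [-0.007, 0.707, 0.008, 0.707]
contact_force: [0.9, -0.5, -1.9]
finger_gap: 0.0118
t: 34.42
position: [0.5395, 0.0683, 0.175]
eef_rot: [-0.008, 0.71, 0.008, 0.704]
contact_force: [-11.6, 0.7, 5.2]
finger_gap: 0.0122
```

```bash

python3 -m creep '{"dp":[[0,0,1],[0,0,2],[0,0,3],[0,0,4],[0,0,5],[0,0,6],[0,0,7],[0,0,8],[0,0,8],[0,0,8]],"dr":[[0,0,0],[0,0,0],[0,0,0],[0,0,0],[0,0,0],[0,0,0],[0,0,0],[0,0,0],[0,0,0],[0,0,0]]}' 
python3 - <<'E'
from h import *
p,d,K,T=cam("scene")
P=cloud(d,K,T); m=(np.hypot(P[...,0]-.6437,P[...,1]-.07)<.035)&(P[...,2]>.2)&(P[...,2]<.25); print(m.sum(),np.median(P[m],0))
E
```

```text
t: 35.25
position: [0.5424, 0.0686, 0.1748]
eef_rot: [-0.008, 0.714, 0.008, 0.7]
contact_force: [-23.5, -0.3, 14.9]
finger_gap: 0.0119
122 [0.64744716 0.0696318  0.21085816]
```

```bash

python3 -m creep '{"dp":[[0,0,1],[0,0,2],[0,0,3],[0,0,4],[0,0,5],[0,0,6],[0,0,7],[0,0,8],[0,0,8],[0,0,8]],"dr":[[0,0,0],[0,0,0],[0,0,0],[0,0,0],[0,0,0],[0,0,0],[0,0,0],[0,0,0],[0,0,0],[0,0,0]]}' 
python3 - <<'E'
from h import *
p,d,K,T=cam("scene")
P=cloud(d,K,T); m=(np.hypot(P[...,0]-.6437,P[...,1]-.07)<.035)&(P[...,2]>.2)&(P[...,2]<.25); print(m.sum(),np.median(P[m],0))
E
```

```text
t: 36.13
position: [0.5514, 0.0685, 0.1742]
eef_rot: [-0.008, 0.713, 0.008, 0.701]
contact_force: [-15.2, -0.7, 7.4]
finger_gap: 0.0124
123 [0.64715612 0.0698748  0.2124526 ]
```

```bash

python3 -m creep '{"dp":[[0,0,1],[0,0,2],[0,0,3],[0,0,4],[0,0,5],[0,0,6],[0,0,7],[0,0,8],[0,0,8],[0,0,8]],"dr":[[0,0,0],[0,0,0],[0,0,0],[0,0,0],[0,0,0],[0,0,0],[0,0,0],[0,0,0],[0,0,0],[0,0,0]]}' 
python3 - <<'E'
from h import *
p,d,K,T=cam("scene")
P=cloud(d,K,T); m=(np.hypot(P[...,0]-.6437,P[...,1]-.07)<.035)&(P[...,2]>.2)&(P[...,2]<.25); print(m.sum(),np.median(P[m],0))
E
```

```text
t: 37.02
position: [0.5679, 0.0687, 0.1757]
eef_rot: [-0.007, 0.707, 0.007, 0.707]
contact_force: [-0.3, -0.2, -2.6]
finger_gap: 0.0121
142 [0.6495644  0.06945893 0.2178341 ]
```

```bash

python3 -m creep '{"dp":[[0,0,-4],[0,0,-10],[0,0,-18],[0,0,-28],[0,0,-38],[0,0,-48],[0,0,-58],[0,0,-68],[0,0,-78],[0,0,-85]],"dr":[[0,0,0],[0,0,0],[0,0,0],[0,0,0],[0,0,0],[0,0,0],[0,0,0],[0,0,0],[0,0,0],[0,0,0]]}' 
python3 -m creep '{"dp":[[-10,0,0],[-20,0,0],[-35,-10,0],[-45,-30,0],[-45,-60,0],[-45,-90,0],[-45,-120,0],[-45,-155,-5],[-45,-190,-10],[-45,-220,-15]],"dr":[[0,0,0],[0,0,0],[0,0,0],[0,0,0],[0.02,0,0],[0.04,0,0],[0.06,0,0],[0.08,0,0],[0.1,0,0],[0.1,0,0]]}' 
python3 - <<'E'
from h import *
p,d,K,T=cam("scene"); save("s3",p,4,(230,190,350,330))
P=cloud(d,K,T); m=(np.hypot(P[...,0]-.6437,P[...,1]-.07)<.035)&(P[...,2]>.2)&(P[...,2]<.25); print(m.sum(),np.median(P[m],0))
for i in range(6): bot.read_camera("scene")
obs(); go(.4556,-.2044,.06,np.radians(-4.5))
E
```

```text
t: 37.9
position: [0.4809, 0.0669, 0.1755]
eef_rot: [-0.007, 0.707, 0.008, 0.707]
contact_force: [-0.3, -0.4, -1.4]
finger_gap: 0.0124
t: 38.73
position: [0.4732, -0.1565, 0.2224]
eef_rot: [0.028, 0.705, -0.029, 0.708]
contact_force: [0.7, 0.4, -1.3]
finger_gap: 0.0118
130 [0.64704516 0.069811   0.21433194]
t 39.08 pos [ 0.4731 -0.1517  0.221 ] R [[0.001, 0.076, 0.997], [0.001, 0.997, -0.076], [-1.0, 0.001, 0.001]] q [-0.17   0.098  0.423  1.988 -0.047  1.063  1.769] F [-0.6 -0.3 -1.9] M [0.02 0.07 0.02] gap 0.0117
dp [160.9, -54.0, -13.7] dr [0.002, 0.001, -0.001]
```

View pics/s3.png

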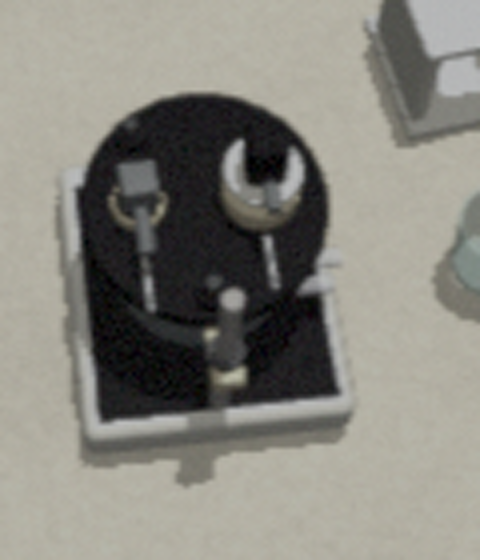

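```bash

python3 -m creep '{"dp":[[5,-15,-4],[20,-35,-9],[45,-54,-14],[75,-54,-14],[110,-54,-14],[140,-54,-14],[160,-54,-14],[160,-54,-14],[160,-54,-14],[160,-54,-14]],"dr":[[0,0,0],[0,0,0],[0,0,0],[0,0,0],[0,0,0],[0,0,0],[0,0,0],[0,0,0],[0,0,0],[0,0,0]]}' 
python3 -m creep '{"dp":[[8,0,0],[16,0,0],[24,0,0],[30,0,0],[35,0,0],[38,0,0],[40,0,0],[40,0,0],[40,0,0],[40,0,0]],"dr":[[0,0,0],[0,0,0],[0,0,0],[0,0,0],[0,0,0],[0,0,0],[0,0,0],[0,0,0],[0,0,0],[0,0,0]]}' 
python3 -m creep '{"dp":[[0,0,0],[0,0,0],[0,0,0],[0,0,0],[0,0,0],[-10,0,0],[-30,0,0],[-60,0,0],[-95,0,0],[-130,0,0]],"dr":[[0,0,0],[0,0,0],[0,0,0],[0,0,0],[0,0,0],[0,0,0],[0,0,0],[0,0,0],[0,0,0],[0,0,0]]}' 45 60
python3 -m creep '{"dp":[[-35,0,0],[-70,0,0],[-105,10,10],[-130,30,20],[-150,60,40],[-160,90,60],[-160,125,80],[-160,160,100],[-160,190,120],[-160,220,140]],"dr":[[0,0,0],[0,0,0],[0,0,0],[0,0,0],[0,0,0],[0,0,0],[-0.05,0,0],[-0.08,0,0],[-0.1,0,0],[-0.1,0,0]]}' 
python3 -c "
from h import *
for i in range(6): bot.read_camera('top')
obs(); go(.6437,.0703,.305,np.radians(1.2)); spot('top','wedge',*cam('top')[2:],0)"
```

```text
t: 39.92
position: [0.4558, -0.2057, 0.0617]
eef_rot: [0.027, 0.706, -0.027, 0.708]
contact_force: [0.5, 0.3, -0.8]
finger_gap: 0.0121
t: 40.75
position: [0.4535, -0.2059, 0.0207]
eef_rot: [0.028, 0.707, -0.028, 0.706]
contact_force: [-1.9, 1.6, 2.7]
finger_gap: 0.0118
t: 41.58
position: [0.4531, -0.2061, 0.1519]
eef_rot: [0.028, 0.707, -0.028, 0.706]
contact_force: [0.5, -0.1, -0.5]
finger_gap: 0.0382
t: 42.42
position: [0.6114, 0.0041, 0.3115]
eef_rot: [-0.008, 0.707, 0.008, 0.707]
contact_force: [1.1, -1.2, -0.5]
finger_gap: 0.0383
t 42.72 pos [6.102e-01 2.000e-04 3.109e-01] R [[0.0, -0.019, 1.0], [-0.001, 1.0, 0.019], [-1.0, -0.001, 0.0]] q [-0.34   0.255  0.328  1.617 -0.084  1.284  1.591] F [-0.1  0.2 -0.3] M [-0.02  0.07  0.03] gap 0.0385
dp [5.8, 69.4, 34.8] dr [-0.002, 0.0, 0.001]
top wedge [(0.8, 319, 212, [0.4448, -0.2205, 0.0]), (0.62, 369, 246, [0.3233, -0.3896, 0.0])]
```

```bash

python3 -m creep '{"dp":[[2,15,8],[4,35,18],[6,55,28],[6,69.4,34.8],[6,69.4,34.8],[6,69.4,34.8],[6,69.4,34.8],[6,69.4,34.8],[6,69.4,34.8],[6,69.4,34.8]],"dr":[[0,0,0],[0,0,0],[0,0,0],[0,0,0],[0,0,0],[0,0,0],[0,0,0],[0,0,0],[0,0,0],[0,0,0]]}' 
python3 - <<'E'
from h import *
obs(); p,d,K,T=cam("wrist"); P=cloud(d,K,T)
m=(np.hypot(P[...,0]-.6437,P[...,1]-.07)<.03)&(P[...,2]>.2)&(P[...,2]<.23); print(m.sum(),P[m].mean(0),cv2.minAreaRect(P[m][:,:2].astype(np.float32)))
go(.6437,.0703,.18,np.radians(1.2))
E
```

```text
t: 43.65
position: [0.644, 0.0707, 0.3049]
eef_rot: [-0.007, 0.707, 0.007, 0.707]
contact_force: [0.0, 0.3, 0.9]
finger_gap: 0.0383
t 43.65 pos [0.644  0.0707 0.3049] R [[0.001, -0.019, 1.0], [-0.0, 1.0, 0.019], [-1.0, -0.0, 0.001]] q [-0.403  0.333  0.295  1.528 -0.099  1.294  1.493] F [0.  0.3 0.9] M [-0.02 -0.02 -0.02] gap 0.0383
996 [0.64266577 0.07009279 0.21385833] ((0.6439658999443054, 0.07012578845024109), (0.02346125617623329, 0.023465674370527267), 0.8347266912460327)
dp [124.9, -0.8, -0.4] dr [-0.002, 0.001, -0.0]
```

```bash

python3 -m creep '{"dp":[[10,-0.8,0],[25,-0.8,0],[45,-0.8,0],[65,-0.8,0],[85,-0.8,0],[100,-0.8,0],[112,-0.8,0],[120,-0.8,0],[124,-0.8,0],[124,-0.8,0]],"dr":[[0,0,0],[0,0,0],[0,0,0],[0,0,0],[0,0,0],[0,0,0],[0,0,0],[0,0,0],[0,0,0],[0,0,0]]}' 
python3 -m creep '{"dp":[[0,0,0],[0,0,0],[0,0,0],[0,0,0],[0,0,0],[0,0,0],[-5,0,0],[-10,0,0],[-20,0,0],[-30,0,0]],"dr":[[0,0,0],[0,0,0],[0,0,0],[0,0,0],[0,0,0],[0,0,0],[0,0,0],[0,0,0],[0,0,0],[0,0,0]]}' 0 60
python3 -m creep '{"dp":[[-20,0,0],[-45,0,0],[-75,0,0],[-95,0,0],[-97,0,0],[-97,0,0],[-97,0,0],[-97,0,0],[-97,0,0],[-97,0,0]],"dr":[[0,0,0],[0,0,0],[0,0,0],[0,0,0],[0,0,0],[0,0,0],[0,0,0],[0,0,0],[0,0,0],[0,0,0]]}' 
python3 -c "
from h import *
obs(); go(.4665,.3985,.305,np.radians(-13.2))"
```

```text
t: 44.53
position: [0.6437, 0.0714, 0.1796]
eef_rot: [-0.007, 0.707, 0.007, 0.707]
contact_force: [-0.2, 0.8, 0.9]
finger_gap: 0.0387
t: 45.37
position: [0.6438, 0.0719, 0.2111]
eef_rot: [-0.007, 0.707, 0.008, 0.707]
contact_force: [-0.1, -0.1, -0.4]
finger_gap: 0.0234
t: 46.2
position: [0.6432, 0.0716, 0.3057]
eef_rot: [-0.008, 0.708, 0.007, 0.706]
contact_force: [0.2, -0.4, -1.5]
finger_gap: 0.0231
t 46.2 pos [0.6432 0.0716 0.3057] R [[-0.003, -0.021, 1.0], [-0.0, 1.0, 0.021], [-1.0, -0.0, -0.003]] q [-0.404  0.334  0.295  1.526 -0.099  1.299  1.494] F [ 0.2 -0.4 -1.5] M [ 0.03 -0.04 -0.01] gap 0.0231
dp [1.1, 330.6, -169.7] dr [0.252, -0.003, 0.001]
```

```bash

python3 -m creep '{"dp":[[0,20,-10],[0,55,-28],[0,90,-46],[0,125,-64],[0,160,-82],[0,195,-100],[0,230,-118],[0,265,-136],[0,300,-154],[0,330,-170]],"dr":[[0.03,0,0],[0.06,0,0],[0.09,0,0],[0.12,0,0],[0.15,0,0],[0.18,0,0],[0.21,0,0],[0.24,0,0],[0.252,0,0],[0.252,0,0]]}' 
python3 -m creep '{"dp":[[0,0,0],[0,0,0],[0,0,0],[0,0,0],[0,0,0],[0,0,0],[0,0,0],[0,0,0],[0,0,0],[0,0,0]],"dr":[[0,0,0],[0,0,0],[0,0,0],[0,0,0],[0,0,0],[0,0,0],[0,0,0],[0,0,0],[0,0,0],[0,0,0]]}' 
python3 -c "
from h import *
p,d,K,T=cam('wrist'); spot('wrist','place1',K,T,.098,3); P=cloud(d,K,T); m=(abs(P[...,2]-.0985)<.005)&(abs(P[...,0]-.476)<.1)&(abs(P[...,1]-.325)<.18); print(m.sum(),cv2.minAreaRect(P[m][:,:2].astype(np.float32)))
go(.4665,.3985,.1108,np.radians(-13.2))"
```

```text
t: 47.03
position: [0.4648, 0.4004, 0.3068]
eef_rot: [0.081, 0.703, -0.081, 0.702]
contact_force: [-0.0, 0.3, -0.0]
finger_gap: 0.0232
t: 47.87
position: [0.4673, 0.3977, 0.3076]
eef_rot: [0.082, 0.702, -0.081, 0.702]
contact_force: [-1.5, -0.3, -1.9]
finger_gap: 0.0236
wrist place1 [(0.95, 263, 164, [0.4643, 0.3984, 0.098]), (0.67, 144, 214, [0.49, 0.2481, 0.098])]
11595 ((0.47907158732414246, 0.3236631155014038), (0.08045119047164917, 0.2628486454486847), 8.166730880737305)
dp [196.8, 0.4, -0.9] dr [-0.001, 0.0, -0.0]
```

```bash

python3 -m creep '{"dp":[[15,0,0],[35,0,0],[60,0,0],[85,0,0],[105,0,0],[120,0,0],[130,0,0],[140,0,0],[145,0,0],[145,0,0]],"dr":[[0,0,0],[0,0,0],[0,0,0],[0,0,0],[0,0,0],[0,0,0],[0,0,0],[0,0,0],[0,0,0],[0,0,0]]}' 
python3 -m creep '{"dp":[[8,0,0],[16,0,0],[24,0,0],[32,0,0],[39,0,0],[45,0,0],[49,0,0],[51,0,0],[51,0,0],[51,0,0]],"dr":[[0,0,0],[0,0,0],[0,0,0],[0,0,0],[0,0,0],[0,0,0],[0,0,0],[0,0,0],[0,0,0],[0,0,0]]}' 
python3 -m creep '{"dp":[[0,0,0],[0,0,0],[0,0,0],[0,0,0],[0,0,0],[-10,0,0],[-20,0,0],[-30,0,0],[-40,0,0],[-48,0,0]],"dr":[[0,0,0],[0,0,0],[0,0,0],[0,0,0],[0,0,0],[0,0,0],[0,0,0],[0,0,0],[0,0,0],[0,0,0]]}' 45 60
python3 -m creep '{"dp":[[-30,-10,0],[-60,-25,-20],[-90,-45,-40],[-100,-60,-60],[-100,-60,-65],[-100,-60,-65],[-100,-60,-65],[-100,-60,-65],[-100,-60,-65],[-100,-60,-65]],"dr":[[0,0,0],[-0.06,0,0],[-0.12,0,0],[-0.18,0,0],[-0.226,0,0],[-0.226,0,0],[-0.226,0,0],[-0.226,0,0],[-0.226,0,0],[-0.226,0,0]]}' 
python3 el.py x1
```

```text
t: 48.8
position: [0.4669, 0.3976, 0.1616]
eef_rot: [0.081, 0.703, -0.082, 0.702]
contact_force: [-0.5, -0.5, -0.6]
finger_gap: 0.0233
t: 49.63
position: [0.4676, 0.3981, 0.1118]
eef_rot: [0.082, 0.702, -0.081, 0.703]
contact_force: [-0.7, -0.6, -2.5]
finger_gap: 0.0235
t: 50.47
position: [0.468, 0.3985, 0.1619]
eef_rot: [0.082, 0.702, -0.081, 0.703]
contact_force: [0.4, 0.5, 0.6]
finger_gap: 0.0384
t: 51.3
position: [0.3907, 0.354, 0.2588]
eef_rot: [0.002, 0.707, -0.003, 0.707]
contact_force: [0.2, -0.3, -0.4]
finger_gap: 0.0382
t 51.3 pos [0.3907 0.354  0.2588] R [[-0.0, 0.006, 1.0], [-0.001, 1.0, -0.006], [-1.0, -0.001, -0.0]] q [-0.887  0.126  0.079  1.863 -0.01   1.154  0.76 ] F [ 0.2 -0.3 -0.4] M [-0.01 -0.02  0.04] gap 0.0382
wrist electrode1_collar [(0.93, 305, 245, [0.4642, 0.3963, 0.098])]
wrist electrode2_collar [(0.65, 236, 259, [0.4804, 0.3236, 0.098])]
wrist electrode1_outlet [(0.63, 232, 322, [0.5424, 0.3197, 0.118]), (0.61, 300, 285, [0.4989, 0.3899, 0.118])]
e1 head 101 0.14607863974491725 ((0.46647363901138306, 0.3866475224494934), (0.021384429186582565, 0.006250757724046707), 6.434014320373535)
outlet 90 [0.49493407 0.39049564 0.12233933] 7.700238267778719
e2 head 588 0.14664549497103668 ((0.4784567952156067, 0.32347360253334045), (0.02376379445195198, 0.023660240694880486), 14.011170387268066)
outlet 82 [0.50712339 0.33082524 0.1223311 ] 14.383706668870337
```

```bash

python3 - <<'E'
from h import *
p,d,K,T=cam('wrist'); P=cloud(d,K,T)
for c in ((.467,.3985),(.4785,.3234)):
    m=(np.hypot(P[...,0]-c[0],P[...,1]-c[1])<.02)&(P[...,2]>.108); Q=P[m]; print(m.sum(),np.percentile(Q[:,2],[5,25,50,75,95]))
    t=Q[Q[:,2]>np.percentile(Q[:,2],97)-.012]; A=np.c_[t[:,:2]-c,np.ones(len(t))]; print(len(t),np.linalg.lstsq(A,t[:,2],rcond=None)[0],cv2.minAreaRect(t[:,:2].astype(np.float32)))
    ks=(np.hypot(P[...,0]-c[0],P[...,1]-c[1])<.024)&(abs(P[...,2]-.105)<.005); print("collar z",ks.sum(),np.median(P[ks],0))
E
```

```text
280 [0.11066706 0.11997425 0.13180158 0.14310262 0.14490444]
131 [0.32045113 0.84658966 0.15125032] ((0.4661508798599243, 0.3869379162788391), (0.0227325651794672, 0.006737970281392336), 5.745826721191406)
collar z 413 [0.45990689 0.38387562 0.1046196 ]
911 [0.11246307 0.12850992 0.14348448 0.14466315 0.14556426]
620 [ 0.1471436  -0.08547688  0.14384047] ((0.4787401556968689, 0.3234981894493103), (0.024458615109324455, 0.024102503433823586), 13.831798553466797)
collar z 554 [0.46691876 0.33456422 0.10477001]
```

```bash
python3 -c "
from h import *
go(.4785,.3235,.16,np.radians(13.9))"
```

```text
dp [99.2, -30.3, 88.3] dr [-0.248, -0.0, 0.0]
```

```bash

python3 -m creep '{"dp":[[0,-10,20],[0,-20,45],[10,-30,70],[30,-30,88],[55,-30,88],[80,-30,88],[99,-30,88],[99,-30,88],[99,-30,88],[99,-30,88]],"dr":[[-0.06,0,0],[-0.12,0,0],[-0.18,0,0],[-0.248,0,0],[-0.248,0,0],[-0.248,0,0],[-0.248,0,0],[-0.248,0,0],[-0.248,0,0],[-0.248,0,0]]}' 45 60
python3 - <<'E'
from h import *
for i in range(4): bot.read_camera("wrist")
o=obs(); p,d,K,T=cam("wrist"); P=cloud(d,K,T)
m=(np.hypot(P[...,0]-.4785,P[...,1]-.3235)<.03)&(P[...,2]>.13)&(P[...,2]<.152); print(m.sum(),cv2.minAreaRect(P[m][:,:2].astype(np.float32)))
go(.4785,.3235,.111,np.radians(13.9))
E
```

```text
t: 52.38
position: [0.4789, 0.3246, 0.1618]
eef_rot: [-0.085, 0.701, 0.086, 0.703]
contact_force: [0.3, -0.2, 0.5]
finger_gap: 0.0383
t 52.58 pos [0.4791 0.3247 0.1624] R [[0.003, -0.241, 0.971], [0.002, 0.971, 0.241], [-1.0, 0.002, 0.003]] q [-0.766  0.319  0.116  1.844 -0.044  0.977  1.184] F [0.5 0.2 0.2] M [-0.05 -0.05 -0.  ] gap 0.0388
1993 ((0.4785638749599457, 0.32327258586883545), (0.024154186248779297, 0.023996824398636818), 13.033679008483887)
dp [51.1, -1.1, -0.8] dr [0.001, 0.003, -0.001]
```

```bash

python3 -m creep '{"dp":[[10,-1,-1],[20,-1.2,-1],[30,-1.2,-1],[40,-1.2,-1],[50,-1.2,-1],[51,-1.2,-1],[51,-1.2,-1],[51,-1.2,-1],[51,-1.2,-1],[51,-1.2,-1]],"dr":[[0.01,0.002,0],[0.01,0.002,0],[0.01,0.002,0],[0.01,0.002,0],[0.01,0.002,0],[0.01,0.002,0],[0.01,0.002,0],[0.01,0.002,0],[0.01,0.002,0],[0.01,0.002,0]]}' 45 60
python3 -m creep '{"dp":[[0,0,0],[0,0,0],[0,0,0],[0,0,0],[0,0,0],[0,0,0],[-5,0,0],[-10,0,0],[-20,0,0],[-30,0,0]],"dr":[[0,0,0],[0,0,0],[0,0,0],[0,0,0],[0,0,0],[0,0,0],[0,0,0],[0,0,0],[0,0,0],[0,0,0]]}' 0 60
python3 -m creep '{"dp":[[-20,0,0],[-45,0,0],[-75,0,0],[-105,0,0],[-135,0,0],[-160,0,0],[-165,0,0],[-165,0,0],[-165,0,0],[-165,0,0]],"dr":[[0,0,0],[0,0,0],[0,0,0],[0,0,0],[0,0,0],[0,0,0],[0,0,0],[0,0,0],[0,0,0],[0,0,0]]}' 
python3 -c "
from h import *
obs(); go(.6440,.0704,.305,np.radians(-43.8))"
```

```text
t: 53.47
position: [0.478, 0.3229, 0.1103]
eef_rot: [-0.082, 0.702, 0.082, 0.702]
contact_force: [0.5, 0.7, -0.5]
finger_gap: 0.0383
t: 54.3
position: [0.4767, 0.3219, 0.1395]
eef_rot: [-0.083, 0.704, 0.082, 0.701]
contact_force: [0.5, 0.4, -2.6]
finger_gap: 0.023
t: 55.13
position: [0.4765, 0.3217, 0.3021]
eef_rot: [-0.083, 0.704, 0.081, 0.7]
contact_force: [-0.2, -0.5, -2.2]
finger_gap: 0.0233
t 55.13 pos [0.4765 0.3217 0.3021] R [[-0.005, -0.231, 0.973], [-0.003, 0.973, 0.231], [-1.0, -0.002, -0.006]] q [-0.777  0.19   0.128  1.7   -0.026  1.26   1.161] F [-0.2 -0.5 -2.2] M [ 0.02  0.01 -0.01] gap 0.0233
dp [-3.0, -283.2, 104.9] dr [0.998, -0.004, 0.004]
```

```bash

python3 -m creep '{"dp":[[-3,-20,8],[-3,-50,19],[-3,-82,30],[-3,-115,42],[-3,-148,55],[-3,-180,67],[-3,-212,79],[-3,-245,91],[-3,-270,100],[-3,-283,105]],"dr":[[0.1,0,0],[0.2,0,0],[0.3,0,0],[0.4,0,0],[0.5,0,0],[0.6,0,0],[0.7,0,0],[0.8,0,0],[0.9,0,0],[0.998,-0.003,0.004]]}' 
python3 -m creep '{"dp":[[0,0,0],[0,0,0],[0,0,0],[0,0,0],[0,0,0],[0,0,0],[0,0,0],[0,0,0],[0,0,0],[0,0,0]],"dr":[[0,0,0],[0,0,0],[0,0,0],[0,0,0],[0,0,0],[0,0,0],[0,0,0],[0,0,0],[0,0,0],[0,0,0]]}' 
python3 -c "
from h import *
obs(); go(.6440,.0704,.305,np.radians(-43.8))"
```

```text
t: 55.97
position: [0.6457, 0.0654, 0.3044]
eef_rot: [0.267, 0.655, -0.268, 0.654]
contact_force: [0.3, -0.5, -1.0]
finger_gap: 0.0231
t: 56.8
position: [0.6453, 0.0715, 0.3075]
eef_rot: [0.265, 0.656, -0.263, 0.656]
contact_force: [0.7, 0.1, -0.9]
finger_gap: 0.0233
t 56.8 pos [0.6453 0.0715 0.3075] R [[0.002, 0.692, 0.721], [0.003, 0.721, -0.692], [-1.0, 0.004, -0.0]] q [-0.498  0.343  0.42   1.528 -0.145  1.299  0.745] F [ 0.7  0.1 -0.9] M [-0.04  0.02 -0.06] gap 0.0233
dp [2.5, -1.7, -0.2] dr [-0.0, -0.0, -0.004]
```

```bash

python3 -m creep '{"dp":[[10,-1.5,-0.5],[20,-1.5,-0.5],[32,-1.5,-0.5],[44,-1.5,-0.5],[56,-1.5,-0.5],[66,-1.5,-0.5],[76,-1.5,-0.5],[84,-1.5,-0.5],[90,-1.5,-0.5],[90,-1.5,-0.5]],"dr":[[0,0,0],[0,0,0],[0,0,0],[0,0,0],[0,0,0],[0,0,0],[0,0,0],[0,0,0],[0,0,0],[0,0,0]]}' 
python3 -m creep '{"dp":[[4,0,0],[8,0,0],[12,0,0],[16,0,0],[20,0,0],[24,0,0],[28,0,0],[32,0,0],[35,0,0],[35,0,0]],"dr":[[0,0,0],[0,0,0],[0,0,0],[0,0,0],[0,0,0],[0,0,0],[0,0,0],[0,0,0],[0,0,0],[0,0,0]]}' 
python3 -m creep '{"dp":[[2,0,0],[4,0,0],[6,0,-1],[7,0,-1],[8,0,-1],[9,0,-1],[9,0,-1],[9,0,-1],[9,0,-1],[9,0,-1]],"dr":[[0,0,0],[0,0,0],[0,0,0],[-0.05,0,0],[-0.1,0,0],[-0.15,0,0],[-0.2,0,0],[-0.25,0,0],[-0.3,0,0],[-0.35,0,0]]}' 0 100
python3 -c "
from h import *
obs(); go(.6440,.0704,.18,np.radians(1.2))"
```

```text
t: 57.63
position: [0.6431, 0.071, 0.2154]
eef_rot: [0.264, 0.657, -0.263, 0.656]
contact_force: [-0.6, 0.3, -0.9]
finger_gap: 0.0231
t: 58.47
position: [0.6436, 0.0708, 0.1813]
eef_rot: [0.265, 0.656, -0.263, 0.656]
contact_force: [-1.6, -0.4, -1.9]
finger_gap: 0.0233
t: 59.3
position: [0.6435, 0.0706, 0.1776]
eef_rot: [0.147, 0.691, -0.144, 0.692]
contact_force: [-7.9, -1.8, 13.5]
finger_gap: 0.0227
t 59.3 pos [0.6435 0.0706 0.1776] R [[0.002, 0.403, 0.915], [0.003, 0.915, -0.403], [-1.0, 0.004, 0.001]] q [-0.424  0.438  0.324  1.668 -0.159  1.059  1.106] F [-7.9 -1.8 13.5] M [-0.54  2.03 -0.41] gap 0.0227
dp [-2.4, 0.0, 0.5] dr [-0.436, 0.001, -0.004]
```

```bash

python3 -m creep '{"dp":[[3,0,0],[5,0,0],[5,0,-1],[5,0,-1],[5,0,-1],[5,0,-1],[5,0,-1],[5,0,-1],[5,0,-1],[5,0,-1]],"dr":[[-0.04,0,0],[-0.1,0,0],[-0.16,0,0],[-0.22,0,0],[-0.28,0,0],[-0.34,0,0],[-0.4,0,0],[-0.437,0,0],[-0.437,0,0],[-0.437,0,0]]}' 0 100
python3 -c "
from h import *
obs(); go(.6440,.0704,.18,np.radians(1.2))"
```

```text
t: 60.13
position: [0.6435, 0.0703, 0.1759]
eef_rot: [-0.006, 0.706, 0.008, 0.709]
contact_force: [-11.6, -2.9, 23.9]
finger_gap: 0.0228
t 60.13 pos [0.6435 0.0703 0.1759] R [[0.004, -0.02, 1.0], [0.003, 1.0, 0.02], [-1.0, 0.003, 0.004]] q [-0.358  0.432  0.239  1.667 -0.117  1.052  1.508] F [-11.6  -2.9  23.9] M [-0.76  2.84 -0.02] gap 0.0228
dp [-4.1, 0.1, 0.5] dr [-0.001, 0.004, -0.003]
```

Home and on the line. Release, go back to the wedge and re-measure it.

```bash

python3 -m creep '{"dp":[[-4,0,0],[-8,0,0],[-8,0,0],[-8,0,0],[-8,0,0],[-8,0,0],[-30,0,0],[-60,0,0],[-95,0,0],[-130,0,0]],"dr":[[0,0,0],[0,0,0],[0,0,0],[0,0,0],[0,0,0],[0,0,0],[0,0,0],[0,0,0],[0,0,0],[0,0,0]]}' 45 60
python3 -m creep '{"dp":[[0,-20,-16],[0,-50,-40],[0,-80,-65],[10,-110,-90],[20,-140,-115],[30,-170,-140],[40,-200,-165],[50,-230,-190],[50,-255,-210],[50,-266,-225]],"dr":[[0.02,0,0],[0.02,0,0],[0.02,0,0],[0.02,0,0],[0.02,0,0],[0.02,0,0],[0.02,0,0],[0.02,0,0],[0.02,0,0],[0.02,0,0]]}' 
python3 -m creep '{"dp":[[0,0,0],[0,0,0],[0,0,0],[0,0,0],[0,0,0],[0,0,0],[0,0,0],[0,0,0],[0,0,0],[0,0,0]],"dr":[[0,0,0],[0,0,0],[0,0,0],[0,0,0],[0,0,0],[0,0,0],[0,0,0],[0,0,0],[0,0,0],[0,0,0]]}' 
python3 we.py x2 .483 -.2
python3 - <<'E'
from h import *
p,d,K,T=cam("wrist");spot("wrist","mat",K,T,.001)
p,d,K,T=cam("scene");spot("scene","wedge",K,T,0)
P=cloud(d,K,T); m=(np.hypot(P[...,0]-.6437,P[...,1]-.07)<.035)&(P[...,2]>.2)&(P[...,2]<.25); print(m.sum(),np.median(P[m],0))
E
```

```text
t: 60.97
position: [0.6415, 0.0718, 0.2981]
eef_rot: [-0.007, 0.707, 0.009, 0.707]
contact_force: [1.1, -0.2, 0.8]
finger_gap: 0.0387
t: 61.8
position: [0.4199, -0.2027, 0.2461]
eef_rot: [0.002, 0.707, -0.001, 0.707]
contact_force: [-0.7, -0.7, 0.1]
finger_gap: 0.0383
t: 62.63
position: [0.4233, -0.1988, 0.2471]
eef_rot: [0.0, 0.706, 0.002, 0.708]
contact_force: [-0.7, 0.5, 0.8]
finger_gap: 0.0386
t 62.63 pos [ 0.4233 -0.1988  0.2471] R [[0.002, -0.002, 1.0], [0.003, 1.0, 0.002], [-1.0, 0.003, 0.002]] q [-9.200e-02  2.000e-03  4.500e-01  2.021e+00 -5.000e-03  1.118e+00
  1.933e+00] F [-0.7  0.5  0.8] M [-0.01  0.01 -0.01] gap 0.0386
wrist wedge [(0.88, 99, 70, [0.3179, -0.3885, 0.0]), (0.69, 243, 178, [0.4447, -0.2243, 0.0])]
tab 647 0.04695863175621062 ((0.40549272298812866, -0.22440174221992493), (0.013404028490185738, 0.056285299360752106), 89.18888854980469)
body+prongs 2651 ((0.48126474022865295, -0.20591354370117188), (0.2396724373102188, 0.24331580102443695), 38.086631774902344)
wrist mat [(0.8, 255, 206, [0.4823, -0.2094, 0.001])]
scene wedge [(0.71, 180, 202, [0.4291, -0.2271, 0.0]), (0.65, 126, 173, [0.3127, -0.3944, 0.0])]
122 [0.64616323 0.06975507 0.21025448]
```

```bash
python3 -c "
from h import *
go(.4055,-.2244,.0185,np.radians(-0.8))"
```

```text
dp [228.6, -26.0, -18.4] dr [0.016, 0.002, -0.003]
```

```bash

python3 -m creep '{"dp":[[15,-12,-9],[40,-26,-18.5],[70,-26,-18.5],[105,-26,-18.5],[140,-26,-18.5],[170,-26,-18.5],[190,-26,-18.5],[210,-26,-18.5],[223,-26,-18.5],[228,-26,-18.5]],"dr":[[0.016,0.002,-0.003],[0.016,0.002,-0.003],[0.016,0.002,-0.003],[0.016,0.002,-0.003],[0.016,0.002,-0.003],[0.016,0.002,-0.003],[0.016,0.002,-0.003],[0.016,0.002,-0.003],[0.016,0.002,-0.003],[0.016,0.002,-0.003]]}' 45
python3 -m creep '{"dp":[[0,0,0],[0,0,0],[0,0,0],[0,0,0],[0,0,0],[0,0,0],[0,0,0],[0,0,0],[0,0,0],[0,0,0]],"dr":[[0,0,0],[0,0,0],[0,0,0],[0,0,0],[0,0,0],[0,0,0],[0,0,0],[0,0,0],[0,0,0],[0,0,0]]}' 0 100
python3 -m creep '{"dp":[[-10,0,0],[-25,0,0],[-50,0,0],[-80,0,0],[-120,0,0],[-160,0,0],[-190,0,0],[-200,0,0],[-200,0,0],[-200,0,0]],"dr":[[0,0,0],[0,0,0],[0,0,0],[0,0,0],[0,0,0],[0,0,0],[0,0,0],[0,0,0],[0,0,0],[0,0,0]]}' 
python3 -c "
from h import *
obs(); go(.48,.0668,.22,np.radians(1.2))"
```

```text
t: 63.77
position: [0.4039, -0.2236, 0.017]
eef_rot: [0.005, 0.708, -0.005, 0.706]
contact_force: [-0.7, -0.3, 0.5]
finger_gap: 0.0385
t: 64.6
position: [0.4059, -0.2244, 0.0197]
eef_rot: [0.005, 0.707, -0.005, 0.707]
contact_force: [-1.8, 0.9, 6.0]
finger_gap: 0.012
t: 65.43
position: [0.4049, -0.224, 0.2187]
eef_rot: [0.005, 0.707, -0.005, 0.707]
contact_force: [-0.4, 1.2, -1.2]
finger_gap: 0.0121
t 65.43 pos [ 0.4049 -0.224   0.2187] R [[0.0, 0.014, 1.0], [0.0, 1.0, -0.014], [-1.0, 0.0, 0.0]] q [-0.083  0.024  0.511  2.066 -0.014  1.055  1.992] F [-0.4  1.2 -1.2] M [0.   0.02 0.  ] gap 0.0121
dp [-1.2, 291.8, 71.1] dr [-0.035, 0.0, -0.0]
```

```bash

python3 -m creep '{"dp":[[-1,20,5],[-1,50,12],[-1,85,20],[-1,120,30],[-1,155,38],[-1,190,46],[-1,225,54],[-1,260,62],[-1,285,70],[-1,292,71]],"dr":[[-0.02,0,0],[-0.035,0,0],[-0.035,0,0],[-0.035,0,0],[-0.035,0,0],[-0.035,0,0],[-0.035,0,0],[-0.035,0,0],[-0.035,0,0],[-0.035,0,0]]}' 
python3 -m creep '{"dp":[[0,0,0],[0,0,0],[0,0,0],[0,0,0],[0,0,0],[0,0,0],[0,0,0],[0,0,0],[0,0,0],[0,0,0]],"dr":[[0,0,0],[0,0,0],[0,0,0],[0,0,0],[0,0,0],[0,0,0],[0,0,0],[0,0,0],[0,0,0],[0,0,0]]}' 
python3 - <<'E'
from h import *
o=obs(); p,d,K,T=cam("wrist"); P=cloud(d,K,T); Rc=R.from_quat(o["eef_rot"]).as_matrix()
q=((P-o["position"])@Rc)[d>0]
b=q[(abs(q[:,1])<.022)&(abs(q[:,1])>.011)&(q[:,2]<-.012)&(q[:,2]>-.038)&(q[:,0]<.012)&(q[:,0]>.0)]
print("body",len(b),np.median(b[:,0]),np.polyfit(b[:,2],b[:,0],1)[0],"rear",np.percentile(b[:,2],1))
t=q[(abs(q[:,1])<.005)&(abs(q[:,2])<.05)&(abs(q[:,0]+.0245)<.003)]; print("tab",np.percentile(t[:,2],[0.5,99.5]),np.median(t[:,0]))
go(.4955,.0672,.1753,np.radians(1.2))
E
```

```text
t: 66.27
position: [0.479, 0.0724, 0.2168]
eef_rot: [-0.01, 0.709, 0.01, 0.705]
contact_force: [0.5, 0.9, -1.7]
finger_gap: 0.0119
t: 67.1
position: [0.4805, 0.0667, 0.2201]
eef_rot: [-0.008, 0.707, 0.007, 0.707]
contact_force: [0.6, -0.4, -1.1]
finger_gap: 0.0122
t 67.1 pos [0.4805 0.0667 0.2201] R [[0.0, -0.021, 1.0], [-0.0, 1.0, 0.021], [-1.0, -0.0, 0.0]] q [-0.412  0.077  0.198  2.005 -0.017  1.061  1.385] F [ 0.6 -0.4 -1.1] M [ 0.01 -0.01 -0.  ] gap 0.0122
body 2137 0.006980405720508482 -0.03253322768735197 rear -0.03563764824851623
tab [-0.02853835  0.02613939] -0.02493302713959141
dp [44.8, 0.2, 15.0] dr [0.0, 0.0, 0.0]
```

```bash

python3 -m creep '{"dp":[[10,0.2,0],[20,0.2,0],[30,0.2,0],[38,0.2,0],[43,0.2,0],[45,0.2,0],[45,0.2,4],[45,0.2,8],[45,0.2,12],[45,0.2,12]],"dr":[[0,0,0],[0,0,0],[0,0,0],[0,0,0],[0,0,0],[0,0,0],[0,0,0],[0,0,0],[0,0,0],[0,0,0]]}' 
python3 -m creep '{"dp":[[0,0,0],[0,0,0],[0,0,0],[0,0,6],[0,0,12],[0,0,18],[0,0,24],[0,0,30],[0,0,34],[0,0,36]],"dr":[[0,0,0],[0,0,0],[0,0,0],[0,0,0],[0,0,0],[0,0,0],[0,0,0],[0,0,0],[0,0,0],[0,0,0]]}' 
python3 -m creep '{"dp":[[0,0,1],[0,0,2],[0,0,3],[0,0,4],[0,0,5],[0,0,6],[0,0,7],[0,0,8],[0,0,9],[0,0,10]],"dr":[[0,0,0],[0,0,0],[0,0,0],[0,0,0],[0,0,0],[0,0,0],[0,0,0],[0,0,0],[0,0,0],[0,0,0]]}' 
python3 -m creep '{"dp":[[0,0,1],[0,0,2],[0,0,3],[0,0,4],[0,0,5],[0,0,6],[0,0,7],[0,0,8],[0,0,8],[0,0,8]],"dr":[[0,0,0],[0,0,0],[0,0,0],[0,0,0],[0,0,0],[0,0,0],[0,0,0],[0,0,0],[0,0,0],[0,0,0]]}' 
```

```text
t: 67.98
position: [0.4943, 0.0673, 0.1758]
eef_rot: [-0.007, 0.706, 0.007, 0.708]
contact_force: [0.2, -0.1, -0.1]
finger_gap: 0.0122
t: 68.82
position: [0.5293, 0.0679, 0.1749]
eef_rot: [-0.008, 0.707, 0.007, 0.707]
contact_force: [0.1, -0.4, -2.2]
finger_gap: 0.0123
t: 69.65
position: [0.535, 0.0681, 0.1744]
eef_rot: [-0.008, 0.71, 0.007, 0.704]
contact_force: [-9.8, -1.0, 5.2]
finger_gap: 0.012
t: 70.48
position: [0.538, 0.0683, 0.1742]
eef_rot: [-0.008, 0.714, 0.007, 0.7]
contact_force: [-21.5, -1.5, 13.1]
finger_gap: 0.0122
```

```bash

python3 -m creep '{"dp":[[0,0,1],[0,0,2],[0,0,3],[0,0,4],[0,0,5],[0,0,6],[0,0,7],[0,0,8],[0,0,8],[0,0,8]],"dr":[[0,0,0],[0,0,0],[0,0,0],[0,0,0],[0,0,0],[0,0,0],[0,0,0],[0,0,0],[0,0,0],[0,0,0]]}' 
python3 -m creep '{"dp":[[0,0,1],[0,0,2],[0,0,3],[0,0,4],[0,0,5],[0,0,6],[0,0,7],[0,0,8],[0,0,8],[0,0,8]],"dr":[[0,0,0],[0,0,0],[0,0,0],[0,0,0],[0,0,0],[0,0,0],[0,0,0],[0,0,0],[0,0,0],[0,0,0]]}' 
python3 - <<'E'
from h import *
p,d,K,T=cam("scene")
P=cloud(d,K,T); m=(np.hypot(P[...,0]-.6437,P[...,1]-.07)<.035)&(P[...,2]>.2)&(P[...,2]<.25); print(m.sum(),np.median(P[m],0))
E
```

```text
t: 71.32
position: [0.5407, 0.0683, 0.1723]
eef_rot: [-0.008, 0.718, 0.007, 0.696]
contact_force: [-27.8, -0.1, 14.3]
finger_gap: 0.0125
t: 72.15
position: [0.5617, 0.0685, 0.1741]
eef_rot: [-0.008, 0.707, 0.007, 0.707]
contact_force: [-1.0, -0.3, -2.8]
finger_gap: 0.0118
137 [0.64855176 0.06962534 0.21678302]
```

```bash

python3 -m creep '{"dp":[[0,0,-4],[0,0,-10],[0,0,-18],[0,0,-28],[0,0,-38],[0,0,-48],[0,0,-58],[0,0,-68],[0,0,-78],[0,0,-82]],"dr":[[0,0,0],[0,0,0],[0,0,0],[0,0,0],[0,0,0],[0,0,0],[0,0,0],[0,0,0],[0,0,0],[0,0,0]]}' 
python3 -m creep '{"dp":[[-10,0,0],[-20,0,0],[-35,-10,0],[-45,-30,0],[-45,-60,0],[-45,-90,-5],[-45,-120,-10],[-45,-155,-15],[-45,-190,-20],[-45,-220,-25]],"dr":[[0,0,0],[0,0,0],[0,0,0],[0,0,0],[0.02,0,0],[0.04,0,0],[0.06,0,0],[0.08,0,0],[0.1,0,0],[0.1,0,0]]}' 
python3 - <<'E'
from h import *
p,d,K,T=cam("scene")
P=cloud(d,K,T); m=(np.hypot(P[...,0]-.6437,P[...,1]-.07)<.035)&(P[...,2]>.2)&(P[...,2]<.25); print(m.sum(),np.median(P[m],0))
for i in range(6): bot.read_camera("scene")
obs(); go(.45,-.2055,.06,np.radians(-4.5))
E
```

```text
t: 73.03
position: [0.4784, 0.0669, 0.1749]
eef_rot: [-0.008, 0.707, 0.008, 0.707]
contact_force: [0.3, -0.4, -1.5]
finger_gap: 0.0119
t: 73.87
position: [0.461, -0.1567, 0.2219]
eef_rot: [0.028, 0.705, -0.029, 0.708]
contact_force: [0.2, 0.1, -1.4]
finger_gap: 0.012
131 [0.6468549  0.06980207 0.21439982]
t 74.22 pos [ 0.461  -0.1521  0.2205] R [[0.001, 0.076, 0.997], [0.0, 0.997, -0.076], [-1.0, 0.0, 0.001]] q [-0.158  0.074  0.412  2.012 -0.034  1.06   1.764] F [-0.2 -0.2 -0.7] M [0.03 0.01 0.02] gap 0.0123
dp [160.5, -54.2, -7.1] dr [0.002, 0.001, -0.0]
```

```bash

python3 -m creep '{"dp":[[5,-15,-2],[20,-35,-5],[45,-54,-7],[75,-54,-7],[110,-54,-7],[140,-54,-7],[160,-54,-7],[160,-54,-7],[160,-54,-7],[160,-54,-7]],"dr":[[0,0,0],[0,0,0],[0,0,0],[0,0,0],[0,0,0],[0,0,0],[0,0,0],[0,0,0],[0,0,0],[0,0,0]]}' 
python3 -m creep '{"dp":[[8,0,0],[16,0,0],[24,0,0],[30,0,0],[35,0,0],[38,0,0],[41,0,0],[41,0,0],[41,0,0],[41,0,0]],"dr":[[0,0,0],[0,0,0],[0,0,0],[0,0,0],[0,0,0],[0,0,0],[0,0,0],[0,0,0],[0,0,0],[0,0,0]]}' 
python3 -m creep '{"dp":[[0,0,0],[0,0,0],[0,0,0],[0,0,0],[0,0,0],[-10,0,0],[-30,0,0],[-60,0,0],[-95,0,0],[-130,0,0]],"dr":[[0,0,0],[0,0,0],[0,0,0],[0,0,0],[0,0,0],[0,0,0],[0,0,0],[0,0,0],[0,0,0],[0,0,0]]}' 45 60
python3 -m creep '{"dp":[[-35,0,0],[-70,0,0],[-105,10,10],[-130,30,30],[-150,60,60],[-155,95,90],[-155,130,115],[-155,165,140],[-155,200,160],[-155,235,170]],"dr":[[0,0,0],[0,0,0],[0,0,0],[0,0,0],[0,0,0],[0,0,0],[-0.05,0,0],[-0.08,0,0],[-0.1,0,0],[-0.1,0,0]]}' 
python3 -c "
from h import *
for i in range(6): bot.read_camera('top')
obs(); go(.6440,.0706,.305,np.radians(1.2)); spot('top','wedge',*cam('top')[2:],0)"
```

```text
t: 75.05
position: [0.4506, -0.2065, 0.0613]
eef_rot: [0.027, 0.706, -0.027, 0.707]
contact_force: [0.5, -0.3, -0.9]
finger_gap: 0.0122
t: 75.88
position: [0.4486, -0.2069, 0.0204]
eef_rot: [0.029, 0.707, -0.027, 0.706]
contact_force: [-2.8, 0.9, 11.5]
finger_gap: 0.0121
t: 76.72
position: [0.4479, -0.2068, 0.1504]
eef_rot: [0.028, 0.707, -0.028, 0.706]
contact_force: [1.5, 0.3, 0.3]
finger_gap: 0.0385
t: 77.55
position: [0.6362, 0.0093, 0.3047]
eef_rot: [-0.007, 0.706, 0.006, 0.708]
contact_force: [-0.4, 0.3, 0.5]
finger_gap: 0.0384
t 77.85 pos [0.6341 0.0072 0.3043] R [[-0.0, -0.019, 1.0], [-0.002, 1.0, 0.019], [-1.0, -0.002, -0.0]] q [-0.336  0.308  0.324  1.565 -0.099  1.285  1.592] F [-0.2  0.4  0.3] M [-0.07  0.03 -0.02] gap 0.0386
dp [-0.8, 63.2, 11.1] dr [-0.002, -0.0, 0.002]
top wedge [(0.8, 311, 199, [0.4918, -0.1941, 0.0]), (0.72, 371, 248, [0.3156, -0.3954, 0.0])]
```

```bash

python3 -m creep '{"dp":[[0,15,4],[0,35,8],[0,55,11],[0,63,11],[0,63,11],[0,63,11],[0,63,11],[0,63,11],[0,63,11],[0,63,11]],"dr":[[0,0,0],[0,0,0],[0,0,0],[0,0,0],[0,0,0],[0,0,0],[0,0,0],[0,0,0],[0,0,0],[0,0,0]]}' 
python3 - <<'E'
from h import *
obs(); p,d,K,T=cam("wrist"); P=cloud(d,K,T)
m=(np.hypot(P[...,0]-.6437,P[...,1]-.07)<.03)&(P[...,2]>.2)&(P[...,2]<.23); print(m.sum(),P[m].mean(0),cv2.minAreaRect(P[m][:,:2].astype(np.float32)))
go(.6440,.0703,.18,np.radians(1.2))
E
```

```text
t: 78.78
position: [0.6444, 0.071, 0.3042]
eef_rot: [-0.007, 0.707, 0.007, 0.707]
contact_force: [1.0, -0.1, 0.1]
finger_gap: 0.0385
t 78.78 pos [0.6444 0.071  0.3042] R [[0.0, -0.019, 1.0], [-0.001, 1.0, 0.019], [-1.0, -0.001, 0.0]] q [-0.404  0.335  0.296  1.528 -0.099  1.293  1.493] F [ 1.  -0.1  0.1] M [ 0.01  0.03 -0.01] gap 0.0385
1009 [0.64275781 0.07009437 0.21382023] ((0.6445042490959167, 0.07009847462177277), (0.024189239367842674, 0.023983117192983627), 3.2466135025024414)
dp [124.1, -1.0, -0.4] dr [-0.001, 0.0, 0.0]
```

```bash

python3 -m creep '{"dp":[[10,-1,0],[25,-1,0],[45,-1,0],[65,-1,0],[85,-1,0],[100,-1,0],[112,-1,0],[120,-1,0],[124,-1,0],[124,-1,0]],"dr":[[0,0,0],[0,0,0],[0,0,0],[0,0,0],[0,0,0],[0,0,0],[0,0,0],[0,0,0],[0,0,0],[0,0,0]]}' 
python3 -m creep '{"dp":[[0,0,0],[0,0,0],[0,0,0],[0,0,0],[0,0,0],[0,0,0],[-5,0,0],[-10,0,0],[-20,0,0],[-30,0,0]],"dr":[[0,0,0],[0,0,0],[0,0,0],[0,0,0],[0,0,0],[0,0,0],[0,0,0],[0,0,0],[0,0,0],[0,0,0]]}' 0 60
python3 -m creep '{"dp":[[-20,0,0],[-45,0,0],[-75,0,0],[-95,0,0],[-97,0,0],[-97,0,0],[-97,0,0],[-97,0,0],[-97,0,0],[-97,0,0]],"dr":[[0,0,0],[0,0,0],[0,0,0],[0,0,0],[0,0,0],[0,0,0],[0,0,0],[0,0,0],[0,0,0],[0,0,0]]}' 
python3 -c "
from h import *
obs(); go(.4775,.3236,.305,np.radians(13.9))"
```

```text
t: 79.67
position: [0.6439, 0.0713, 0.179]
eef_rot: [-0.008, 0.708, 0.007, 0.707]
contact_force: [-0.6, 0.5, -0.4]
finger_gap: 0.0386
t: 80.5
position: [0.6439, 0.072, 0.2105]
eef_rot: [-0.007, 0.707, 0.008, 0.707]
contact_force: [-0.1, -0.7, -1.2]
finger_gap: 0.0235
t: 81.33
position: [0.6433, 0.0715, 0.305]
eef_rot: [-0.008, 0.708, 0.007, 0.706]
contact_force: [-0.3, -0.3, -1.8]
finger_gap: 0.0234
t 81.33 pos [0.6433 0.0715 0.305 ] R [[-0.003, -0.021, 1.0], [-0.001, 1.0, 0.021], [-1.0, -0.001, -0.003]] q [-0.405  0.335  0.295  1.526 -0.099  1.299  1.494] F [-0.3 -0.3 -1.8] M [-0.01  0.02 -0.01] gap 0.0234
dp [0.3, 255.6, -160.5] dr [-0.221, -0.004, 0.0]
```

```bash

python3 -m creep '{"dp":[[0,20,-12],[0,50,-30],[0,80,-50],[0,110,-70],[0,140,-88],[0,170,-106],[0,200,-126],[0,230,-145],[0,256,-160],[0,256,-160]],"dr":[[-0.03,0,0],[-0.06,0,0],[-0.09,0,0],[-0.12,0,0],[-0.15,0,0],[-0.18,0,0],[-0.21,0,0],[-0.221,0,0],[-0.221,-0.004,0],[-0.221,-0.004,0]]}' 
python3 -m creep '{"dp":[[0,0,0],[0,0,0],[0,0,0],[0,0,0],[0,0,0],[0,0,0],[0,0,0],[0,0,0],[0,0,0],[0,0,0]],"dr":[[0,0,0],[0,0,0],[0,0,0],[0,0,0],[0,0,0],[0,0,0],[0,0,0],[0,0,0],[0,0,0],[0,0,0]]}' 
python3 -c "
from h import *
p,d,K,T=cam('wrist'); spot('wrist','place2',K,T,.098,3); spot('wrist','electrode1_collar',K,T,.098,3);P=cloud(d,K,T)
m=(np.hypot(P[...,0]-.467,P[...,1]-.3985)<.03)&(P[...,2]>.13)&(P[...,2]<.152); print('e1',m.sum(),cv2.minAreaRect(P[m][:,:2].astype(np.float32)))
go(.4775,.3236,.1108,np.radians(13.9))"
```

```text
t: 82.17
position: [0.4722, 0.333, 0.306]
eef_rot: [-0.089, 0.701, 0.092, 0.701]
contact_force: [-0.9, 1.9, -2.7]
finger_gap: 0.0237
t: 83.0
position: [0.479, 0.324, 0.3069]
eef_rot: [-0.085, 0.7, 0.085, 0.703]
contact_force: [0.4, -0.1, -1.4]
finger_gap: 0.0231
wrist place2 [(0.9, 262, 168, [0.4813, 0.3226, 0.098]), (0.83, 199, 160, [0.4892, 0.252, 0.098])]
wrist electrode1_collar [(0.83, 329, 170, [0.4658, 0.3967, 0.098]), (0.17, 319, 201, [0.5037, 0.3965, 0.098])]
e1 634 ((0.4670168459415436, 0.3977685868740082), (0.023777438327670097, 0.023859547451138496), 77.54315185546875)
dp [196.1, 0.1, -2.3] dr [-0.0, 0.004, 0.001]
```

```bash

python3 -m creep '{"dp":[[15,0,-1],[35,0,-1],[60,0,-1],[85,0,-1],[105,0,-1],[120,0,-1],[130,0,-1],[140,0,-1],[145,0,-1],[145,0,-1]],"dr":[[0,0.003,0],[0,0.003,0],[0,0.003,0],[0,0.003,0],[0,0.003,0],[0,0.003,0],[0,0.003,0],[0,0.003,0],[0,0.003,0],[0,0.003,0]]}' 
python3 -m creep '{"dp":[[8,0,0],[16,0,0],[24,0,0],[32,0,0],[39,0,0],[45,0,0],[49,0,0],[51,0,0],[51,0,0],[51,0,0]],"dr":[[0,0,0],[0,0,0],[0,0,0],[0,0,0],[0,0,0],[0,0,0],[0,0,0],[0,0,0],[0,0,0],[0,0,0]]}' 
python3 -m creep '{"dp":[[0,0,0],[0,0,0],[0,0,0],[0,0,0],[0,0,0],[-10,0,0],[-20,0,0],[-30,0,0],[-40,0,0],[-48,0,0]],"dr":[[0,0,0],[0,0,0],[0,0,0],[0,0,0],[0,0,0],[0,0,0],[0,0,0],[0,0,0],[0,0,0],[0,0,0]]}' 45 60
python3 -m creep '{"dp":[[-30,0,0],[-60,0,-20],[-90,15,-40],[-120,15,-60],[-140,15,-80],[-140,15,-85],[-140,15,-85],[-140,15,-85],[-140,15,-85],[-140,15,-85]],"dr":[[0,0,0],[0.06,0,0],[0.12,0,0],[0.18,0,0],[0.22,0,0],[0.22,0,0],[0.22,0,0],[0.22,0,0],[0.22,0,0],[0.22,0,0]]}' 100
python3 el.py x3
python3 - <<'E'
from h import *
p,d,K,T=cam("scene"); P=cloud(d,K,T)
for q,z in dict(wedge=0,mat=.001,elbow_grip=.168,electrode1_collar=.098,electrode2_collar=.098,start_top=.052).items(): spot("scene",q,K,T,z,2)
h=cv2.cvtColor(p,cv2.COLOR_RGB2HSV).astype(int); near=(abs(P[...,0]-.485)<.13)&(abs(P[...,1]+.207)<.1)
m=near&(P[...,2]<.006)&(h[...,2]<110); Q=P[m][:,:2]; print("mat",m.sum(),np.percentile(Q,[1,99],axis=0))
m=near&(P[...,2]>.037)&(P[...,2]<.055)&(P[...,0]<.52); print("tab",m.sum(),cv2.minAreaRect(P[m][:,:2].astype(np.float32)))
m=near&(h[...,2]>120)&(P[...,2]>.004)&(P[...,2]<.03)&(P[...,0]<.58)&(abs(P[...,1]+.207)<.05); print("wedge",np.percentile(P[m],[1,99],axis=0))
b=(abs(P[...,0]-.673)<.012)&(abs(P[...,1]+.002)<.015)&(abs(P[...,2]-.164)<.008); Q=P[b][:,:2]; v=np.linalg.svd(Q-Q.mean(0))[2][0]; print("barb",b.sum(),Q.mean(0),v)
E
```

```text
t: 83.98
position: [0.4782, 0.3236, 0.161]
eef_rot: [-0.086, 0.702, 0.085, 0.702]
contact_force: [-0.5, 0.0, -1.3]
finger_gap: 0.0235
t: 84.82
position: [0.479, 0.324, 0.111]
eef_rot: [-0.085, 0.701, 0.085, 0.703]
contact_force: [0.2, -0.6, -1.1]
finger_gap: 0.0233
t: 85.65
position: [0.4794, 0.3243, 0.1611]
eef_rot: [-0.085, 0.701, 0.086, 0.703]
contact_force: [-0.4, -0.2, 0.3]
finger_gap: 0.0379
t: 86.48
position: [0.3926, 0.3172, 0.2972]
eef_rot: [-0.008, 0.707, 0.006, 0.707]
contact_force: [0.0, 0.4, 0.9]
finger_gap: 0.0854
t 86.48 pos [0.3926 0.3172 0.2972] R [[-0.001, -0.021, 1.0], [-0.003, 1.0, 0.021], [-1.0, -0.003, -0.001]] q [-0.836  0.051  0.076  1.863 -0.003  1.23   0.833] F [0.  0.4 0.9] M [-0.05 -0.01 -0.  ] gap 0.0854
wrist electrode1_collar [(0.89, 333, 236, [0.4702, 0.3989, 0.098]), (0.4, 275, 278, [0.5264, 0.3328, 0.098]), (0.15, 204, 249, [0.49, 0.248, 0.098])]
wrist electrode2_collar [(0.78, 269, 242, [0.4794, 0.3249, 0.098])]
wrist electrode1_outlet [(0.92, 326, 269, [0.5021, 0.3898, 0.118]), (0.3, 272, 277, [0.5131, 0.3285, 0.118])]
e1 head 557 0.146538127808325
[... 496 characters left out ...]
9, 218, [0.4852, -0.2025, 0.001]), (0.36, 405, 179, [0.4131, 0.4447, 0.001])]
scene elbow_grip [(0.48, 265, 237, [0.6468, -0.0015, 0.168])]
scene electrode1_collar [(0.56, 395, 189, [0.5022, 0.3634, 0.098]), (0.52, 405, 177, [0.4674, 0.4015, 0.098])]
scene electrode2_collar [(0.64, 377, 182, [0.4761, 0.322, 0.098])]
scene start_top [(0.55, 120, 212, [0.48, -0.3826, 0.052])]
mat 1867 [[ 0.37682041 -0.27103581]
 [ 0.58429403 -0.14813535]]
tab 92 ((0.44777771830558777, -0.2053777128458023), (0.013552537187933922, 0.055366527289152145), 85.91999816894531)
wedge [[ 0.35876861 -0.23989781  0.00417384]
 [ 0.55907874 -0.18242696  0.02438363]]
barb 47 [ 0.67392088 -0.00112185] [0.9972158  0.07456981]
```

```bash
python3 -c "
from h import *
print(bot.hand_in())"
```

```text
the job is handed in; nothing more can be done
None
```

I did the whole sequence in the order asked and handed it in at about 87 s of the 210 s. The hand-in gave no verdict.

- **Elbow:** I screwed it in clockwise until the barb lay at 1.2° by the gripper angle, against 1.1–1.3° for the white lines. A rough final check from the scene camera (47 depth points) put the barb at about 4°, which I took for noise.
- **START:** I pressed it about 5 mm, with 7 N measured.
- **Electrodes:** Only places 1 and 2 held one.
  - I set each loosely in the port 45° off the line, then twisted it onto the line while pushing, ending at 20 N (first) and 24 N (second).
  - The head tops then read 0.210 m, which is the home height.
  - After more than 3 s untouched, the wedge freed each one: the force dropped to about zero and the heads rose 6–7 mm.
  - Both hang in their own places again, with head and outlet heights and directions as at the start.
- **Wedge:** It was knocked about 5 cm aside partway through, so I measured it again before the second use. It now lies on its mat about 8 mm from the middle.

I never touched the bottle, beaker or jar. At hand-in the arm was clear of everything, with the fingertips 0.30 m above the bench.

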